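# Lock the indexing turntable with its ratchet brake, load the housing, release the brake

## Robot

A 6-joint arm with a two-finger parallel gripper is mounted at the origin on the work surface. World frame = base frame: x ahead of the robot, y to its left, z up, the work surface at z = 0. Lengths are in mm, angles in rad, forces in N, time in s.
With the tool pointing down it reaches from about 350 to 975 mm from the base axis. Payload 7.1 kg.
Tool frame: the origin (TCP) lies at the centre of the arm's flange, where the gripper is bolted on; the fingertips stand 182 mm ahead of it and the grasp point (between the pads) lies 163 mm ahead of it; x points along the fingers, y is the direction in which the jaws open and shut, and the axes are right-handed (so a half turn about x gives the same grasp; the last joint's range is limited). The gripper opens to 88 mm and grips with 3 to 60 N. Pads are 20 mm wide; open, the fingers measure 115 mm over their backs; the gripper's body (75 mm by 178 mm) begins 61 mm behind the grasp point.
Start: joints at [1.105, 0.423, 1.63, -0, 1.089, -0.019], TCP at [270.019, 563.645, 404.675] pointing down, gripper open.
Joint ranges: [-3, 3], [-0.9, 2.11], [0.09, 2.58], [-1.31, 4.45], [0.11, 2.69], [-2.54, 2.54]. Speed limits (rad/s): [2.39, 2.39, 3.01, 3.14, 3.14, 3.14].

## Interface

Orientations are given as a rotation vector (axis times angle).
In Python, from workcell import readout, viewer, workorder, models gives the robot as it stands. The module is installed in compiled form; this text tells all that it offers.
- The arm moves only by the tool apply_moves, never from a script. Its argument "commands" is a list that holds one entry, the list of rows, each a list of 4 numbers: the shift along the world's x, y, z in m, then the turn about the world's z in rad. A call has 1 to 8 rows; each row is the pose to reach, as a shift and turn from the pose commanded when the call began; what a row does not reach only later rows make up. A row lasts 1/8 s, in which the tool goes at most 62.5 mm and 10.7 degrees, less where a joint would pass 70% of its speed; a pose out of reach is approached as far as the arm can. A call with a gripper value outside its range is refused whole. "gripper" is the finger opening in m, from 0 to 0.0878, set as the call begins (left out, the last holds). The fingers move at their own pace and stop on an object; the grip force is fixed at half the most. Time passes only in rows, so rows that repeat a pose let the fingers close. It gives the time, the measured TCP pose, the force and the opening at its end, in the units of the state.
- readout.get_obs(): the state, without advancing time (a new reading comes with each control period).
- viewer.get_image(name): name is "side" or "top"; returns a dict with "color" (480x640x3 uint8, red, green, blue), "vertical_fov" (degrees; the focal length in pixels is half the picture's height over the tangent of half this angle, whatever the lens; pixels are square), "cx", "cy" (the principal point, pixels), "rvec" (rotation vector, rad) and "tvec" (3), from world to camera coordinates, as OpenCV has them. Camera axes: x right, y down, z forward; pixel columns grow to the right and rows downward; lengths in mm; the calibration is good to about 2 mm. A picture is of the moment at which its call begins. There is no depth.
- workorder.close_job(): hands the job in, once; it reports no verdict.
Trained networks look in the newest picture that a camera, given by its name, has taken for a name from the list of things; names that differ only in an ending like _2 or _b are one class to them, and where a whole thing is asked for, a point or a joint stands for the part that bears it (a point fixed in the world has none). Each returns a list of dicts, best first, with "conf" (0 to 1); they miss things now and then, are a little off and sometimes report something else, mostly with a low value. They report only what shows in the picture. A call takes as long as a camera call.
- models.search_frame(camera, label): "position" ([x, y, z] in mm, in world coordinates, good to about 4 mm: the middle of the surface that is visible of it).
- models.place_of(camera, label): "position" ([x, y, z] in mm, in world coordinates, good to about 4 mm: a listed point, or the origin of a listed thing).
The state is a dict: "t": time; "qpos": joint angles; "qvel": joint speeds; "joint_torque": joint torques, N m; "ee_pos": TCP position; "orientation": TCP orientation; "ft_force": force on the tool from outside, world axes, zero at the start; "moment": the same for the moment, N m; "width": finger opening in mm.
Only numpy, scipy, OpenCV 4.12 (cv2) and the standard library are available. Lean on these libraries where they do the work, as an engineer would, in place of code of your own. Each camera call takes 0.05 s, during which the arm holds its last target.

## Task

Load the bare-aluminium housing into the nest of the indexing turntable: first pull the hand brake lever up to its third notch (not the fourth) and let go, then lean on the side of the orange index grip with about 10 N for a moment to make sure that the locked table does not turn. Then take the housing out of the blue kitting tray and seat it fully down between the nest's cheeks, either way round; its neighbours and the cheeks leave room for the fingers on different sides, so stand it down and take it again the other way on the black mat or any free spot of the bench. Last, press the red release button on the lever, bring the lever fully down to its rest and let go, leaving the table at the angle where it stood and everything else on the bench alone.

Things in the scene. Friction and masses are not known exactly. Their poses are not given: they have to be found in the camera images.
- lever_hinge (a point): Point on the brake lever's hinge in the lever's mid plane, 75 mm above the bench. Axes are those of the bolted-down grey base plate (260 x 330 mm, 12 mm thick; carries turntable and lever; place and yaw vary): z up, y the hinge axis, -x the way the lever points when down (roughly to the robot)
- lever_grip (a point): Point to pinch on the black rubber grip of the blue lever, on its centre line 125 mm from the hinge. The grip is 26 mm wide (along the hinge axis), 26 mm high, from 103 to 208 mm from the hinge; pinched across its width it can turn between the fingers. Site axes: x along the lever towards the hinge, y the hinge axis, z square to it, upper side
- brake_lever (a joint): Lever angle, rad: 0 = fully down, level (rest); grows as pulled up (stop 1.05), 8 to 14 N at the grip. Ratchets up past notches at 0.24, 0.43, 0.62, 0.81; let go, a damped spring returns it to the last notch passed: pull to 0.67-0.72 to set the third. With the button pressed 5 mm it sinks by itself (under 1.5 rad/s); if the button comes up early it catches the next notch below: press again
- button_top (a point): Centre of the top of the red release button (44 mm along the lever x 20 mm wide) on the lever's upper side, 182 mm from the hinge, 27 mm above the lever's centre line and 14 mm proud of the grip. Axes as the grip point's: it is pressed along its own -z, so pressing on also swings the lever down
- release_button (a joint): Travel of the release button, m: 0 = out, 0.008 = fully pressed (about 3 N; 1.5 N at the start). It also dips by itself as the lever ratchets over a tooth
- index_grip: Upright orange bar on the turntable for turning it by hand: 30 mm along its x (the table's radius, outwards), 12 mm thick along its y (the way to push), 42 mm high plus a 4 mm black cap. Origin: its foot on the table top, 64 mm above the bench, 88 mm from the table's axis. With the brake at the third notch it holds over 25 N; with the brake off the table turns freely about nest_floor
- turntable (a joint): Angle of the turntable (steel disc 250 mm wide, top at 48 mm; on it an aluminium plate 220 mm wide, top at 64 mm) about its vertical axis, rad, relative to the base plate; the start varies
- nest_floor (a point): Centre of the nest's floor, on the table's axis, 72 mm above the bench; turns with the table. Across its x two steel cheeks, 44 mm wide, 52 mm tall, inner faces 67 mm apart, flaring to 76 mm over the top 12 mm (88 mm over all); across its y two brass stops 6 mm tall, inner faces 50.6 mm apart, outer 66.6. So a seated housing can be gripped only across y, above the stops
- housing: The part to load: bare-aluminium block, 60 mm along its x, 44 mm along its y, 46 mm high, bore mark on top, 0.3 to 0.5 kg. Origin: centre of its underside. Starts upright in one of the tray's three pockets, its x along the tray's x within 0.04 rad
- casting_a: Red primed casting of the same shape and size as the housing (60 x 44 x 46 mm), in another pocket of the tray; leave it there. Origin: centre of its underside
- casting_b: Dark raw casting of the same shape and size, in the third pocket; leave it there. Origin: centre of its underside
- tray: Blue kitting tray fixed on the bench, 150 mm along x, 166 mm along y, walls 32 mm high and 4 mm thick, floor 4 mm; two 4 mm dividers (28 mm high) make three pockets along y (centres -54, 0, 54 mm). Beside each part there are 29 mm or more for a finger along x, but only 10 mm to its neighbours along y. Origin: centre of its underside
- mat: Black rubber mat on the bench, 110 x 110 mm, 4 mm thick, always free: a place to stand the housing down. Origin: centre of its underside
- driver: Grey cordless driver lying on its side, 240 mm long over all, 56 mm high, the handle and battery reaching 175 mm to its own -y. Origin under the motor, on the bench; a bystander
- threadlock: Red bottle, 34 mm wide, 100 mm tall, standing between mat and the back. Origin: centre of its underside; a bystander
- bolt_jar: Clear jar of 60 mm diameter, 75 mm tall, on the right. Origin: centre of its underside; a bystander
- cleaner: Green can, 52 mm wide, 160 mm tall, on the right. Origin: centre of its underside; a bystander
- spanner: Steel spanner, 180 mm long, 8 mm thick, lying to the right of the turntable. Origin: its middle, on the bench; a bystander
- screwdriver: Orange-handled screwdriver, 200 mm long, 26 mm high, lying in front of the tray. Origin: its middle, on the bench; a bystander

How it is judged (in metres and radians):
On the way, in this order (a step that is already met when the one before it is completed fails the run):
1. the brake lever stands in its third notch and nothing is held (value of joint brake_lever between 0.58 and 0.66 rad and contact force between the fingers and anything else below 0.2 N and velocity of joint brake_lever between -0.05 and 0.05 rad/s), for 0.2 s.
2. with the brake at the third notch the fingers push on the side of the index grip with more than 5 N, and the table holds still (value of joint brake_lever between 0.58 and 0.66 rad and contact force between the fingers and index_grip above 5 N and linear speed of index_grip below 0.01 m/s), for 0.1 s.
3. the housing sits fully down in the nest and is let go, the brake still at the third notch (value of joint brake_lever between 0.58 and 0.66 rad and x of housing in the frame of nest_floor between -0.005 and 0.005 m and y of housing in the frame of nest_floor between -0.005 and 0.005 m and z of housing in the frame of nest_floor between -0.003 and 0.0025 m and angle between the x axis of housing and the x axis of nest_floor, either way round below 0.15 rad and angle between housing's own z axis and vertical below 0.06 rad and contact force between the fingers and housing below 0.1 N and linear speed of housing below 0.02 m/s), for 0.2 s.
4. the release button is pressed while the lever is up (value of joint release_button above 0.004 m and value of joint brake_lever between 0.3 and 0.64 rad), for 0.01 s.
At the end, for the whole second after the job is handed in: Lever fully down (within 0.05 rad) with its button out; housing upright and fully down in the nest (5 mm sideways, 2.5 mm in height, 0.15 rad, either way round), let go and at rest; table not turned, bystanders where they were (value of joint brake_lever below 0.05 rad and value of joint release_button below 0.003 m and linear speed of housing below 0.02 m/s and x of housing in the frame of nest_floor between -0.005 and 0.005 m and y of housing in the frame of nest_floor between -0.005 and 0.005 m and z of housing in the frame of nest_floor between -0.003 and 0.0025 m and angle between the x axis of housing and the x axis of nest_floor, either way round below 0.15 rad and angle between housing's own z axis and vertical below 0.06 rad and contact force between the fingers and housing below 0.1 N); the robot touches nothing.
It fails at once if the lever is pulled beyond the third notch, to the fourth (value of joint brake_lever above 0.78 rad).
It fails at once if the table is turned: the index grip moves more than 15 mm (distance of index_grip from where it was at the start of the episode above 0.015 m).
It fails at once if a bystander (the castings, driver, bottle, jar, can or tools) is moved by more than 30 mm or knocked over (distance of any of casting_a, casting_b, driver, threadlock, bolt_jar, cleaner, spanner, screwdriver from where it was at the start of the episode above 0.03 m or angle between any of threadlock, bolt_jar, cleaner, casting_a, casting_b's own z axis and vertical above 0.5 rad).
It also fails if it takes over 72 s, if anything falls off the work surface, if the arm or the gripper's body presses on something with over 40 N, if the wrist force passes 120 N, or if a joint passes its speed limit or range.

## Working session

There is one attempt and no reset: what is moved stays moved. The work goes in short steps, Python scripts to look and compute and a tool call to move; the robot and the scene stay as the last step left them, time stands still between calls to the robot, and variables do not carry over. Pictures are saved under pics/ and viewed, and the job is handed in when it is done.

Besides the shell and the picture viewer there is one more tool, called after ">>>" by a JSON object that holds its "api" and its "payload", one argument or row to a line. apply_moves: Moves the arm, as the interface text tells. Its arguments: {"type":"object","properties":{"commands":{"type":"array","items":{"type":"array","items":{"type":"array","items":{"type":"number"}}}},"gripper":{"type":"number"}},"required":["commands"]}

```bash
mkdir -p pics; cat > h.py <<'E'
import numpy as np, cv2
from workcell import readout, viewer, workorder, models
def snap(cam,name):
    d=viewer.get_image(cam); cv2.imwrite(f'pics/{name}.png',d['color'][:,:,::-1]); return d
def K(d):
    f=240/np.tan(np.radians(d['vertical_fov'])/2); return np.array([[f,0,d['cx']],[0,f,d['cy']],[0,0,1.]])
def proj(d,P):
    return cv2.projectPoints(np.array(P,float).reshape(-1,1,3),np.array(d['rvec'],float),np.array(d['tvec'],float),K(d),None)[0].reshape(-1,2)
def unproj(d,uv,z):
    R=cv2.Rodrigues(np.array(d['rvec'],float))[0]; t=np.array(d['tvec'],float)
    c=-R.T@t; out=[]
    for u,v in np.atleast_2d(uv):
        r=R.T@np.linalg.inv(K(d))@np.array([u,v,1.]); out.append(c+r*(z-c[2])/r[2])
    return np.array(out)
E
python3 - <<'E'
from h import *
o=readout.get_obs(); print({k:np.round(v,3) for k,v in o.items()})
for c in('side','top'):
    d=snap(c,c+'0'); print(c,{k:d[k] for k in d if k!='color'})
    for l in ['lever_hinge','lever_grip','button_top','index_grip','nest_floor','housing','casting_a','tray','mat','driver','threadlock','bolt_jar','cleaner','spanner','screwdriver']:
        r=models.place_of(c,l); print(l,[(np.round(x['position']).tolist(),round(x['conf'],2)) for x in r[:2]])
print(readout.get_obs()['t'])
E
```

```text
{'t': np.float64(0.0), 'qpos': array([ 1.105,  0.424,  1.631, -0.   ,  1.089, -0.019]), 'qvel': array([-0.002,  0.   , -0.001,  0.002, -0.002,  0.   ]), 'joint_torque': array([ 2.0000e-03, -5.4464e+01, -2.7366e+01,  6.5000e-02,  2.3000e-02,
       -0.0000e+00]), 'ee_pos': array([269.895, 563.406, 403.893]), 'orientation': array([ 0.349,  1.543, -0.352]), 'ft_force': array([0.412, 0.31 , 0.1  ]), 'moment': array([ 0.031, -0.026,  0.081]), 'width': np.float64(87.744)}
side {'vertical_fov': 47.106356104464474, 'cx': 317.8220857305326, 'cy': 239.16970383998975, 'rvec': array([ 2.04878932, -0.84882044,  0.42294361]), 'tvec': array([-426.32221868,  269.2859444 , 1135.08997986])}
lever_hinge [([626.0, -299.0, 71.0], 0.81)]
lever_grip []
button_top [([452.0, -267.0, 101.0], 0.74)]
index_grip [([497.0, -73.0, 70.0], 0.76)]
nest_floor [([585.0, -96.0, 67.0], 0.74), ([506.0, -273.0, 75.0], 0.46)]
housing [([487.0, 346.0, 5.0], 0.69), ([464.0, 290.0, 5.0], 0.21)]
casting_a [([464.0, 292.0, 4.0], 0.7), ([502.0, 392.0, 7.0], 0.64)]
tray [([490.0, 341.0, 4.0], 0.77)]
mat [([484.0, 153.0, -0.0], 0.5
[... 603 characters left out ...]
.0, 78.0], 0.82)]
lever_grip [([506.0, -274.0, 78.0], 0.87)]
button_top [([454.0, -268.0, 104.0], 0.65)]
index_grip [([486.0, 155.0, 2.0], 0.69)]
nest_floor [([588.0, -98.0, 72.0], 0.57)]
housing [([488.0, 343.0, 5.0], 0.76)]
casting_a [([466.0, 290.0, 2.0], 0.85), ([500.0, 396.0, 4.0], 0.7)]
tray [([493.0, 344.0, -2.0], 0.89)]
mat [([486.0, 155.0, 3.0], 0.89)]
driver [([753.0, 199.0, -2.0], 0.57)]
threadlock [([613.0, 144.0, -0.0], 0.56)]
bolt_jar [([617.0, 143.0, -3.0], 0.67), ([532.0, -548.0, 0.0], 0.64)]
cleaner [([436.0, -464.0, -1.0], 0.64), ([510.0, -275.0, 75.0], 0.27)]
spanner [([646.0, -450.0, 0.0], 0.86), ([438.0, -466.0, -2.0], 0.16)]
screwdriver [([345.0, 419.0, 1.0], 0.92)]
1.6
```

View pictures.

View pics/side0.png

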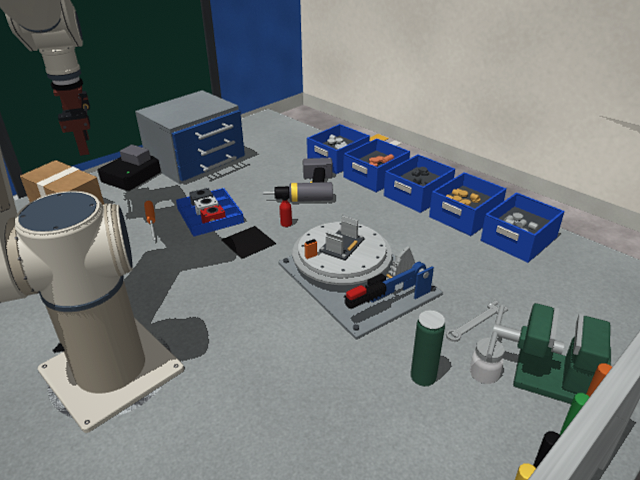

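View pics/top0.png

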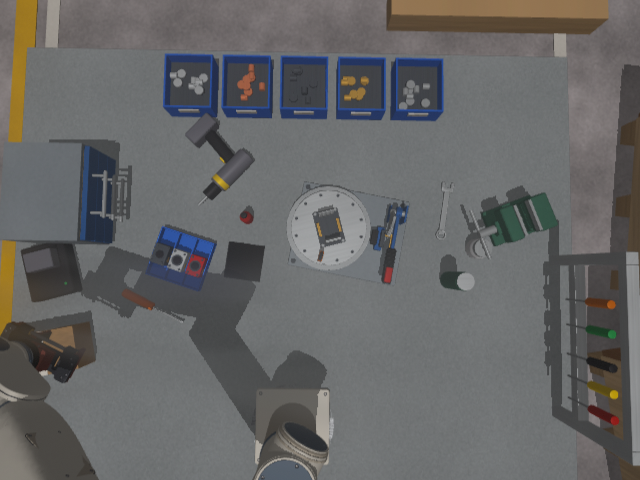

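```bash
python3 - <<'E'
import cv2
a=cv2.imread('pics/top0.png')
cv2.imwrite('pics/t_a.png',cv2.resize(a[170:290,270:420],None,fx=5,fy=5,interpolation=cv2.INTER_CUBIC))
cv2.imwrite('pics/t_b.png',cv2.resize(a[215:305,140:270],None,fx=6,fy=6,interpolation=cv2.INTER_CUBIC))
b=cv2.imread('pics/side0.png')
cv2.imwrite('pics/s_a.png',cv2.resize(b[205:340,275:445],None,fx=4.4,fy=4.4,interpolation=cv2.INTER_CUBIC))
E
```

```text
(no output)
```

View pics/t_a.png

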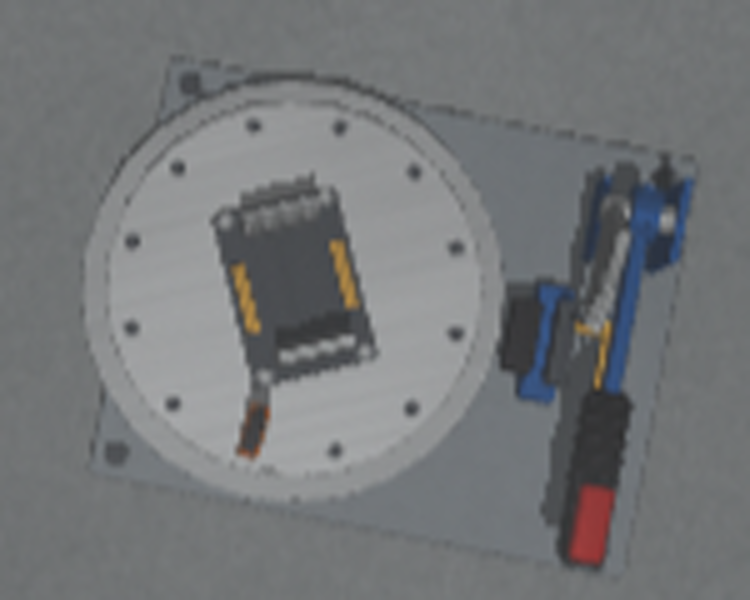

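View pics/t_b.png

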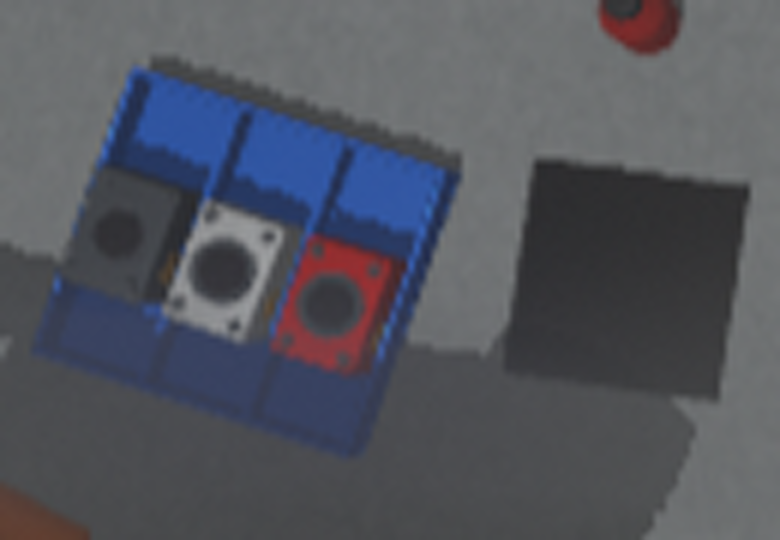

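View pics/s_a.png

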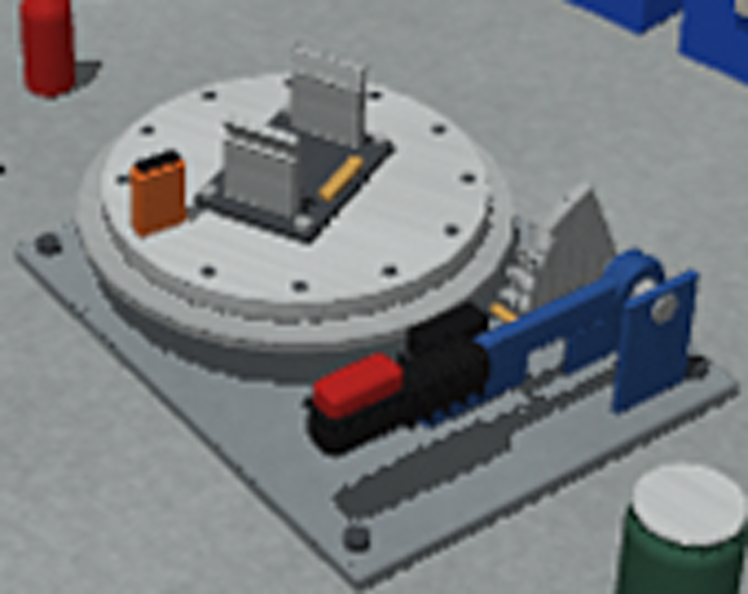

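```bash
python3 - <<'E'
from h import *
d=viewer.get_image('top'); 
def T(pts,z,o=(270,170),s=5): return unproj(d,np.array(pts,float)/s+np.array(o)-0.4,z)[:,:2]
L=T([(235,265),(255,332)],78);R=T([(332,242),(357,308)],78)
print('stops',L,R,(L.mean(0)+R.mean(0))/2); 
for s in(L,R): v=s[0]-s[1]; print('yaw',np.arctan2(v[1],v[0]))
n=T([(215,215),(335,190),(375,350),(260,385)],72);print('plate',n,n.mean(0))
e=lambda a,b:np.arctan2(*(a-b)[::-1])
print('yaws',e(n[0],n[3]),e(n[1],n[2]),e(n[0],n[1])-np.pi/2,e(n[3],n[2])-np.pi/2)
g=T([(250,402),(271,404),(258,457),(237,452)],110);print('grip',g,g.mean(0))
b=T([(175,55),(697,160),(618,577),(92,465)],12);print('base',b,b.mean(0),[e(b[0],b[3]),e(b[1],b[2]),e(b[0],b[1])-np.pi/2,e(b[3],b[2])-np.pi/2])
lv=T([(595,485),(612,565) and (615,490),(605,565),(568,555),(582,487)],102);print('button',lv)
h=T([(214,201),(285,225),(240,342),(165,320)],50,(140,215),6);print('housing',h,h.mean(0),[e(h[0],h[3]),e(h[1],h[2]),e(h[0],h[1])-np.pi/2,e(h[3],h[2])-np.pi/2])
m=T([(538,158),(750,185),(718,400),(505,370)],4,(140,215),6);print('mat',m,m.mean(0),[e(m[0],m[3]),e(m[0],m[1])-np.pi/2])
t=T([(135,68),(460,168),(360,458),(35,352)],32,(140,215),6);print('tray',t,t.mean(0),[e(t[0],t[3]),e(t[1],t[2]),e(t[0],t[1])-np.pi/2])
s=viewer.get_image('side')
def S(pts,z):return unproj(s,np.array(pts,float)/4.4+np.array([275,205])-0.4,z)[:,:2]
gs=S([(137,160),(153,170),(186,158),(172,150)],110);print('gripside',gs,gs.mean(0))
E
```

```text
stops [[595.63822395 -64.06572013]
 [556.94576295 -76.07051919]] [[ 609.75028358 -120.07176395]
 [ 571.60336235 -134.87302874]] [583.48440821 -98.770258  ]
yaw 0.30084465136383454
yaw 0.37012484829709796
plate [[ 625.30334643  -52.15883961]
 [ 640.88810543 -121.88140692]
 [ 547.79248491 -145.92494685]
 [ 526.64176557  -79.44287092]] [585.15642559 -99.85201607]
yaws 0.26979885737281234 0.25274424145509033 0.21991037583559114 0.308016332740882
grip [[515.24126931 -73.00712311]
 [514.26383269 -84.81950178]
 [484.43601362 -77.84656738]
 [487.09409937 -66.0337767 ]] [500.25880375 -75.42674224]
base [[ 730.72670752  -26.67968464]
 [ 670.40841961 -346.49323241]
 [ 416.17320143 -298.27411595]
 [ 479.82050554   20.02703106]] [ 574.28220853 -162.85500048] [np.float64(-0.18404550778655565), np.float64(-0.18743705657372062), np.float64(-0.1864147660394886), np.float64(-0.1973565142595548)]
button [[ 471.06554656 -268.64072815]
 [ 468.38216257 -279.96461867]
 [ 426.12610105 -274.34667361]
 [ 431.49710714 -253.44217923]
 [ 469.84962744 -261.28463547]]
housing [[517.89514957 349.19001946]
 [506.594
[... 161 characters left out ...]
88726843341), np.float64(-0.3127175294882121), np.float64(-0.27205069707319884)]
mat [[543.55073687 200.03119353]
 [531.1948859   92.4153956 ]
 [422.44031177 106.42888844]
 [436.25782308 214.00848817]] [483.3609394  153.22099143] [np.float64(-0.12954276924306915), np.float64(-0.1143139160725044)]
tray [[584.22151441 395.8561367 ]
 [536.50411389 233.46208131]
 [392.83353953 278.82158728]
 [442.9952392  440.16582683]] [489.13860176 337.07640803] [np.float64(-0.3040229065593749), np.float64(-0.305814634464375), np.float64(-0.2857932241859009)]
gripside [[492.17932021 -69.34271061]
 [491.79375493 -82.22873913]
 [512.02441368 -86.98077755]
 [511.97533014 -76.17060343]] [501.99320474 -78.68070768]
```

```bash
cat >> h.py <<'E'
def rect(cx,cy,yaw,x0,x1,y0,y1,z):
    c,s=np.cos(yaw),np.sin(yaw)
    return np.array([[cx+c*x-s*y,cy+s*x+c*y,z] for x,y in((x0,y0),(x1,y0),(x1,y1),(x0,y1))])
def overlay(d,polys,roi,s,name):
    x,y,w,h=roi
    im=cv2.resize(d['color'][y:y+h,x:x+w,::-1],None,fx=s,fy=s,interpolation=cv2.INTER_CUBIC).copy()
    for P,col in polys:
        uv=((proj(d,P)+0.5-np.array([x,y]))*s-0.5)
        cv2.polylines(im,[np.round(uv*8).astype(int).reshape(-1,1,2)],True,col,1,cv2.LINE_AA,3)
    cv2.imwrite('pics/'+name+'.png',im)
def nestpolys(cx,cy,yaw):
    g=(0,255,0);m=(255,0,255);P=[]
    for s in(-1,1):
        a,b=sorted((s*38,s*44)); P.append((rect(cx,cy,yaw,a,b,-22,22,124),m))
        a,b=sorted((s*25.3,s*33.3)); P.append((rect(cx,cy,yaw,-15,15,a,b,78),g))
    t=np.linspace(0,2*np.pi,80)
    P.append((np.c_[cx+125*np.cos(t),cy+125*np.sin(t),0*t+48],(255,255,0)))
    P.append((np.c_[cx+110*np.cos(t),cy+110*np.sin(t),0*t+64],(0,255,255)))
    return P
E
python3 - <<'E'
from h import *
o=readout.get_obs(); R=cv2.Rodrigues(np.array(o['orientation']))[0]; print(np.round(R,3), o['t'])
P=nestpolys(585.5,-98,.28)
gy=np.arctan2(21.5,-84.5); P.append((rect(585.5,-98,gy,73,103,-6,6,110),(255,255,255)))
for nm,roi,s in(('top',(280,180,100,95),7),('side',(285,205,115,85),6)):
    d=viewer.get_image(nm); overlay(d,P,roi,s,'ov_'+nm)
E
```

```text
[[ 0.     0.432  0.902]
 [-0.     0.902 -0.432]
 [-1.     0.     0.   ]] 1.7
```

View pics/ov_top.png

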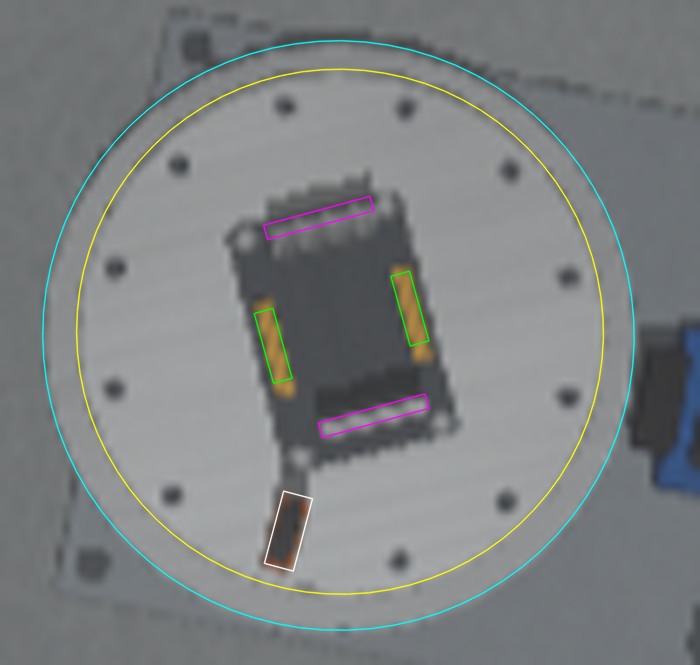

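View pics/ov_side.png

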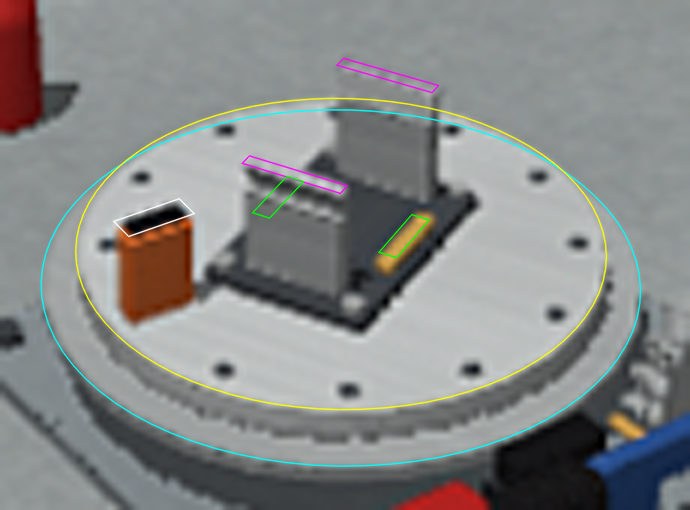

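>>> {"api": "apply_moves", "payload": {
  "commands": [
    [[0.015, -0.055, 0, 0.04], [0.03, -0.11, 0, 0.08], [0.045, -0.165, 0, 0.12], [0.06, -0.22, 0, 0.16], [0.075, -0.275, 0, 0.2], [0.09, -0.33, 0, 0.26], [0.105, -0.385, 0, 0.26], [0.12, -0.44, 0, 0.26]]
  ],
  "gripper": 0.044
}}

```text
t: 2.8
ee_pos: [390.2, 121.9, 405.1]
orientation: [0.147, 1.565, -0.146]
ft_force: [1.3, -0.0, -0.0]
width: 44.0
```

>>> {"api": "apply_moves", "payload": {
  "commands": [
    [[0.015, -0.055, 0, 0], [0.03, -0.11, 0, 0], [0.045, -0.165, 0, 0], [0.06, -0.22, 0, 0], [0.075, -0.275, -0.02, 0], [0.09, -0.33, -0.04, 0], [0.115, -0.4, -0.075, 0], [0.115, -0.4, -0.075, 0]]
  ]
}}

```text
t: 3.8
ee_pos: [505.2, -278.9, 328.0]
orientation: [0.149, 1.567, -0.148]
ft_force: [-0.3, -0.1, -0.1]
width: 44.0
```

```bash
python3 - <<'E'
from h import *
o=readout.get_obs(); print(np.round(o['ee_pos'],1),np.round(o['qpos'],3))
e=np.array(o['ee_pos'])
u=np.array([.983,-.186]);n=np.array([.186,.983])
H=np.array([630.5,-300.1])
g=[]
for s in (103,208):
  for w in (-13,13): g.append([*(H-u*s+n*w),88])
g=[g[0],g[1],g[3],g[2]]
tip=rect(e[0],e[1],-.187,-10,10,-22,22,e[2]-182)
b=[]
for s in (160,204):
  for w in (-10,10): b.append([*(H-u*s+n*w),102])
b=[b[0],b[1],b[3],b[2]]
for nm,roi,s in(('top',(340,180,90,120),6),('side',(320,205,125,130),5)):
    d=viewer.get_image(nm); overlay(d,[(np.array(g),(0,255,0)),(np.array(b),(255,255,0)),(tip,(255,0,255))],roi,s,'ov2_'+nm)
E
```

```text
[ 505.2 -278.9  328. ] [-0.525  0.453  1.791 -0.     0.898 -1.906]
```

View pics/ov2_top.png

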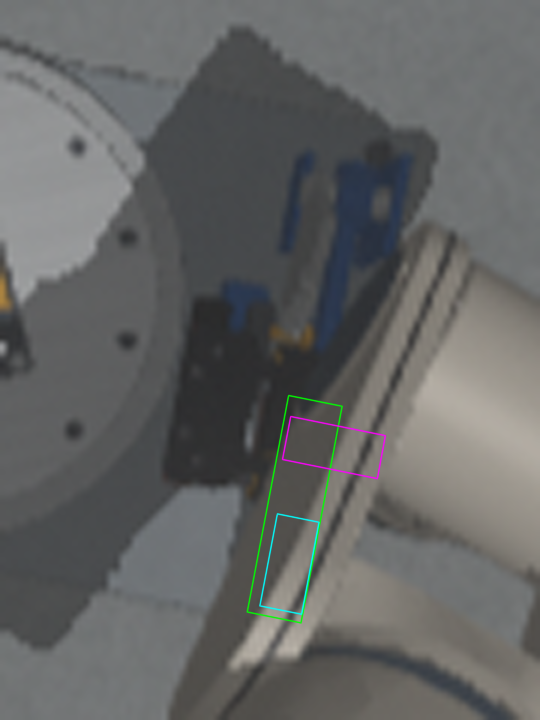

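View pics/ov2_side.png

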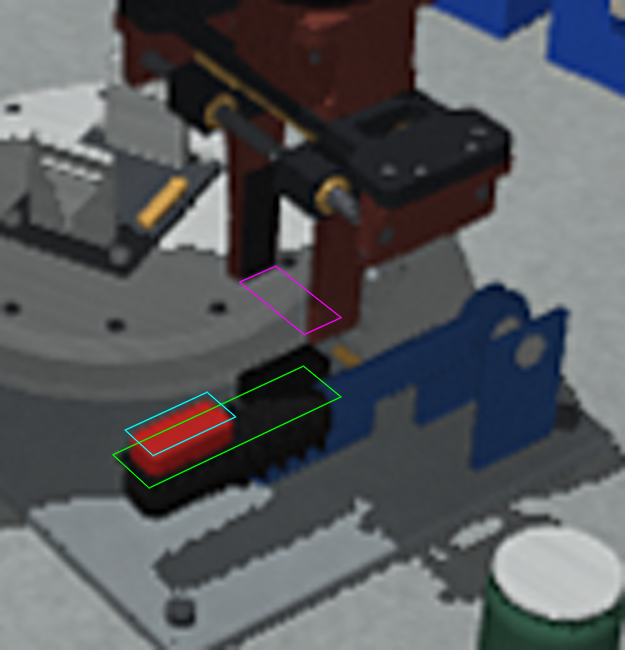

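>>> {"api": "apply_moves", "payload": {
  "commands": [
    [[0, 0, -0.03, 0], [0, 0, -0.06, 0], [0, 0, -0.075, 0], [0, 0, -0.081, 0], [0, 0, -0.081, 0]]
  ]
}}

```text
t: 4.53
ee_pos: [505.3, -276.0, 249.3]
orientation: [0.146, 1.565, -0.146]
ft_force: [-0.5, -1.2, 0.2]
width: 43.8
```

```bash
python3 - <<'E'
from h import *
for c in('top','side'): snap(c,'pre_'+c)
a=cv2.imread('pics/pre_side.png');cv2.imwrite('pics/pre_s.png',cv2.resize(a[205:335,320:445],None,fx=5,fy=5,interpolation=cv2.INTER_CUBIC))
o=readout.get_obs(); print(o['ee_pos'],o['ft_force'])
E
```

```text
[ 505.38927401 -276.38373288  249.66546548] [0.20092492 0.35845539 0.2115025 ]
```

View pics/pre_s.png

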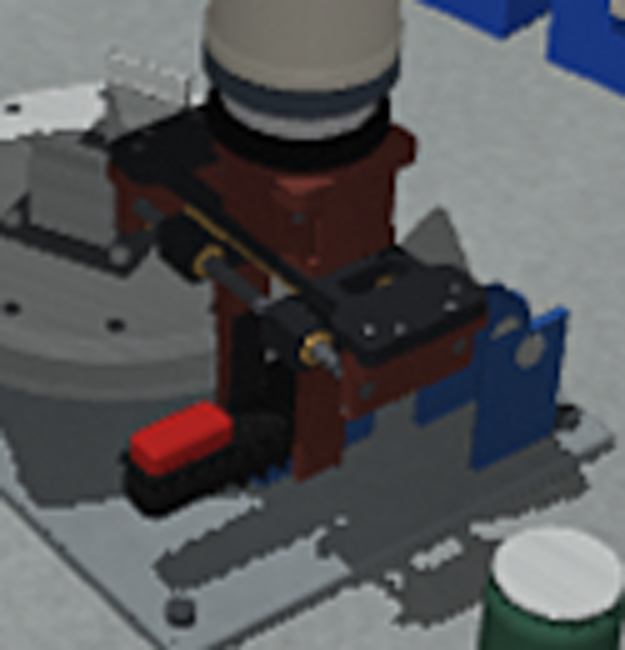

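>>> {"api": "apply_moves", "payload": {
  "commands": [
    [[0, 0, 0, 0], [0, 0, 0, 0], [0, 0, 0, 0], [0, 0, 0, 0]]
  ],
  "gripper": 0.0
}}

```text
t: 5.12
ee_pos: [505.1, -276.6, 249.1]
orientation: [0.146, 1.565, -0.147]
ft_force: [-1.5, -1.2, 5.3]
width: 25.7
```

>>> {"api": "apply_moves", "payload": {
  "commands": [
    [[0.0006, -0.0001, 0.0128, 0], [0.0025, -0.0005, 0.0254, 0], [0.0056, -0.0011, 0.0378, 0], [0.0099, -0.0019, 0.0498, 0], [0.0154, -0.0029, 0.0614, 0], [0.0186, -0.0035, 0.0669, 0], [0.0186, -0.0035, 0.0669, 0], [0.0186, -0.0035, 0.0669, 0]]
  ]
}}

```text
t: 6.12
ee_pos: [522.8, -279.9, 314.1]
orientation: [0.147, 1.569, -0.146]
ft_force: [-2.4, -5.8, -9.7]
width: 25.8
```

```bash
cat > lev.py <<'E'
from h import *
import sys
tag=sys.argv[1]
u=np.array([.983,-.186]);n=np.array([.186,.983]);H=np.array([630.5,-300.1])
def pt(th,s,w,h):
    c,sn=np.cos(th),np.sin(th); return [*(H+u*(-s*c+h*sn)+n*w),75+s*sn+h*c]
o=readout.get_obs(); print(np.round(o['ee_pos'],1),np.round(o['ft_force'],1),o['width'],o['t'])
cols={float(t):c for t,c in zip(sys.argv[2:],[(0,255,0),(255,255,0),(255,0,255)])}
P=[]
for th,c in cols.items():
    P.append((np.array([pt(th,s,w,27) for s,w in((160,-10),(204,-10),(204,10),(160,10))]),c))
    P.append((np.array([pt(th,s,-13,h) for s,h in((103,-13),(208,-13),(208,13),(103,13))]),c))
d=viewer.get_image('side'); overlay(d,P,(320,175,125,140),5,'lev_'+tag)
for l in('lever_grip','button_top'):
  for c in('side','top'):
    r=models.place_of(c,l)
    for x in r[:1]:
        p=np.array(x['position']); s=-(p[:2]-H)@u; a=np.arctan2(p[2]-75,s)
        if l=='button_top': a-=np.arctan2(27,182)
        print(l,c,np.round(p),round(x['conf'],2),'theta',round(a,3))
E
python3 lev.py a 0.5 0.6
```

```text
[ 522.8 -279.9  314.1] [-2.4 -5.8 -9.7] 25.796516523881944 6.125
lever_grip side [ 522. -275.  134.] 0.93 theta 0.49
lever_grip top [ 530. -547.   -2.] 0.21 theta -0.975
button_top top [ 649. -452.    5.] 0.57 theta -2.305
```

View pics/lev_a.png

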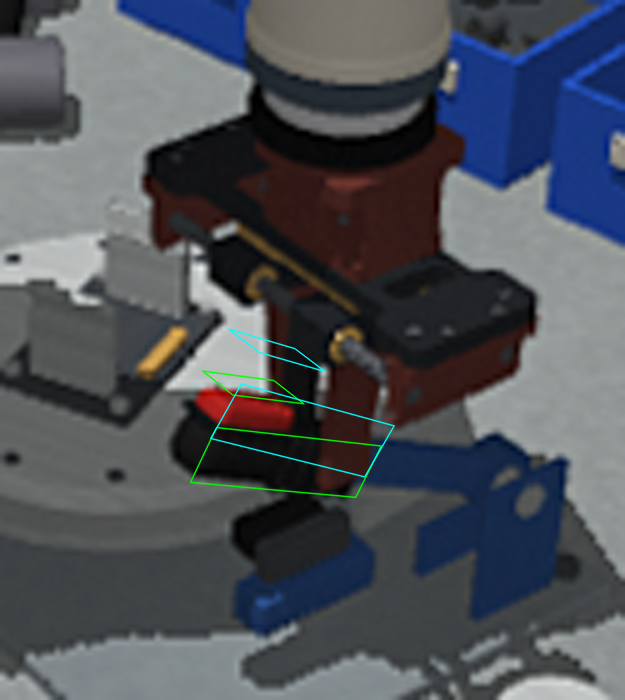

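>>> {"api": "apply_moves", "payload": {
  "commands": [
    [[0.0034, -0.0007, 0.0054, 0], [0.0071, -0.0014, 0.0106, 0], [0.0102, -0.0019, 0.0146, 0], [0.0102, -0.0019, 0.0146, 0]]
  ]
}}

```text
t: 6.88
ee_pos: [532.7, -281.8, 328.3]
orientation: [0.147, 1.57, -0.146]
ft_force: [-1.1, -5.8, -11.2]
width: 25.9
```

```bash
python3 lev.py b 0.6 0.7
```

```text
[ 532.7 -281.8  328.3] [ -1.1  -5.8 -11.2] 25.854526240591557 6.875
lever_grip side [ 527. -277.  151.] 0.73 theta 0.622
lever_grip top [ 530. -547.   -2.] 0.21 theta -0.975
button_top side [345. 423.   0.] 0.7 theta -0.325
button_top top [ 649. -452.    5.] 0.57 theta -2.305
```

View pics/lev_b.png

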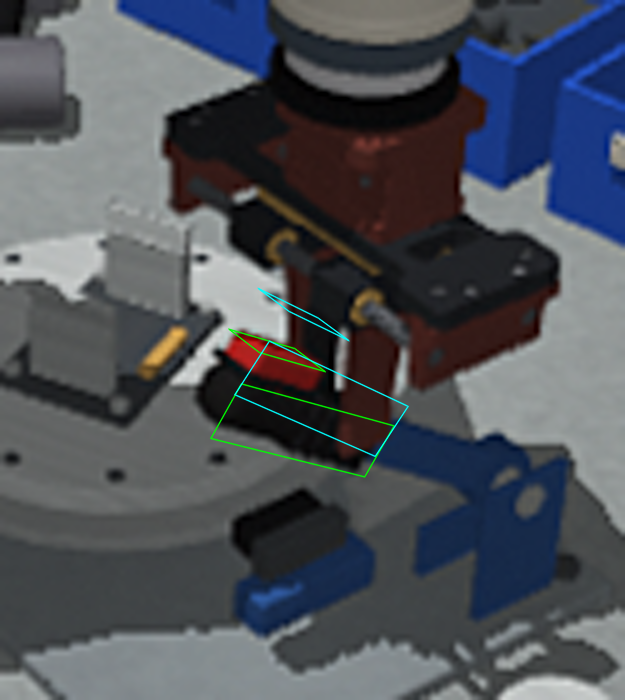

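```bash
cat > fit.py <<'E'
from h import *
import sys
u=np.array([.983,-.186]);n=np.array([.186,.983]);H=np.array([630.5,-300.1])
def pt(th,s,w,h):
    c,sn=np.cos(th),np.sin(th); return [*(H+u*(-s*c+h*sn)+n*w),75+s*sn+h*c]
def red(im,box):
    x,y,w,h=box; b=im[y:y+h,x:x+w].astype(int)  # rgb
    m=(b[...,0]>90)&(b[...,1]<60)&(b[...,2]<60)&(b[...,0]>2.2*b[...,1])
    _,l,st,ce=cv2.connectedComponentsWithStats(m.astype(np.uint8)); k=1+st[1:,4].argmax()
    return ce[k]+[x,y],st[k]+np.array([x,y,0,0,0])
def model(d,th):
    P=[pt(th,s,w,h) for s in(160,204) for w in(-10,10) for h in(13,27)]
    hull=cv2.convexHull(proj(d,P).astype(np.float32)); M=cv2.moments(hull)
    return np.array([M['m10']/M['m00'],M['m01']/M['m00']]),hull.reshape(-1,2).min(0),hull.reshape(-1,2).max(0),M['m00']
d=viewer.get_image('side')
a=cv2.imread('pics/side0.png')[:,:,::-1]
c0,s0=red(a,(330,270,70,45)); m0=model(d,0); print('rest',c0,s0,m0); off=c0-m0[0]
c1,s1=red(d['color'],tuple(map(int,sys.argv[1].split(',')))); print('now',c1,s1)
ths=np.linspace(0,.85,171); 
e=[np.hypot(*(model(d,t)[0]+off-c1)) for t in ths]; k=np.argmin(e); print('theta',ths[k],e[k],model(d,ths[k]))
E
python3 fit.py 355,235,40,30
```

```text
rest [355.51412429 291.82485876] [346 285  20  15 177] (array([355.46426098, 291.73324607]), array([344.4181 , 282.95596], dtype=float32), array([366.63098, 300.61252], dtype=float32), 234.66633220016956)
now [374.0776699  246.48543689] [365 242  19  10 103]
theta 0.615 0.043720733867721566 (array([373.9845079 , 246.39988444]), array([362.84628, 239.10246], dtype=float32), array([385.22104, 253.58733], dtype=float32), 174.69807651638985)
```

>>> {"api": "apply_moves", "payload": {
  "commands": [
    [[0.0025, -0.0005, 0.0036, 0], [0.0053, -0.001, 0.0072, 0], [0.0053, -0.001, 0.0072, 0]]
  ]
}}

```text
t: 7.55
ee_pos: [538.0, -282.8, 334.9]
orientation: [0.147, 1.57, -0.146]
ft_force: [-0.1, -6.2, -16.1]
width: 25.6
```

```bash
python3 fit.py 355,225,40,35; python3 lev.py c 0.68
```

```text
rest [355.51412429 291.82485876] [346 285  20  15 177] (array([355.46426098, 291.73324607]), array([344.4181 , 282.95596], dtype=float32), array([366.63098, 300.61252], dtype=float32), 234.66633220016956)
now [377.07407407 242.61728395] [369 238  17  10  81]
theta 0.67 0.3013672189654339 (array([376.74948601, 242.40178214]), array([365.79886, 234.61307], dtype=float32), array([387.79083, 250.09412], dtype=float32), 165.25795699935406)
[ 537.9 -282.7  334.9] [ -0.9  -5.7 -15.4] 25.800600063403856 7.6
lever_grip side [ 534. -279.  155.] 0.87 theta 0.677
lever_grip top [ 530. -547.   -2.] 0.21 theta -0.975
button_top side [ 507. -277.  211.] 0.57 theta 0.681
button_top top [ 649. -452.    5.] 0.57 theta -2.305
```

View pics/lev_c.png

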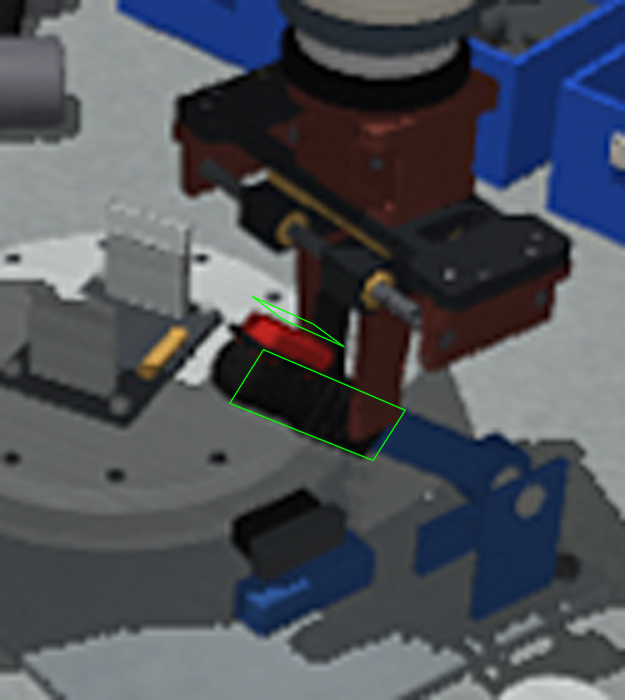

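>>> {"api": "apply_moves", "payload": {
  "commands": [
    [[0.0016, -0.0003, 0.0022, 0], [0.0016, -0.0003, 0.0022, 0]]
  ]
}}

```text
t: 8.1
ee_pos: [539.5, -283.1, 336.8]
orientation: [0.147, 1.57, -0.146]
ft_force: [0.6, -5.7, -16.9]
width: 25.4
```

```bash
python3 fit.py 355,225,40,35
```

```text
rest [355.51412429 291.82485876] [346 285  20  15 177] (array([355.46426098, 291.73324607]), array([344.4181 , 282.95596], dtype=float32), array([366.63098, 300.61252], dtype=float32), 234.66633220016956)
now [378.10144928 241.56521739] [371 237  16  11  69]
theta 0.685 0.5430561831818684 (array([377.52926614, 241.32497083]), array([366.63525, 233.40575], dtype=float32), array([388.51178, 249.15193], dtype=float32), 162.5948528542649)
```

>>> {"api": "apply_moves", "payload": {
  "commands": [
    [[0, 0, 0, 0], [0, 0, 0, 0], [0, 0, 0, 0], [0, 0, 0.01, 0], [0, 0, 0.04, 0], [0, 0, 0.08, 0], [0, 0, 0.08, 0]]
  ],
  "gripper": 0.06
}}

```text
t: 9.02
ee_pos: [541.6, -283.5, 424.0]
orientation: [0.144, 1.559, -0.149]
ft_force: [1.1, 0.1, -0.4]
width: 60.0
```

```bash
python3 fit.py 355,225,40,45;python3 lev.py d 0.43 0.62 0.81
```

```text
rest [355.51412429 291.82485876] [346 285  20  15 177] (array([355.46426098, 291.73324607]), array([344.4181 , 282.95596], dtype=float32), array([366.63098, 300.61252], dtype=float32), 234.66633220016956)
now [374.16239316 246.94871795] [365 242  19  11 117]
theta 0.61 0.3825956962962026 (array([373.74073144, 246.76685331]), array([362.58704, 239.51503], dtype=float32), array([384.99338, 253.90758], dtype=float32), 175.52934776898474)
[ 541.  -283.1  421.9] [-0.2 -0.5 -0.4] 60.225879472892366 9.075
lever_grip side [ 530. -275.  149.] 0.91 theta 0.617
lever_grip top [ 530. -547.   -2.] 0.21 theta -0.975
button_top side [ 501. -279.  200.] 0.64 theta 0.615
button_top top [ 649. -452.    5.] 0.57 theta -2.305
```

View pics/lev_d.png

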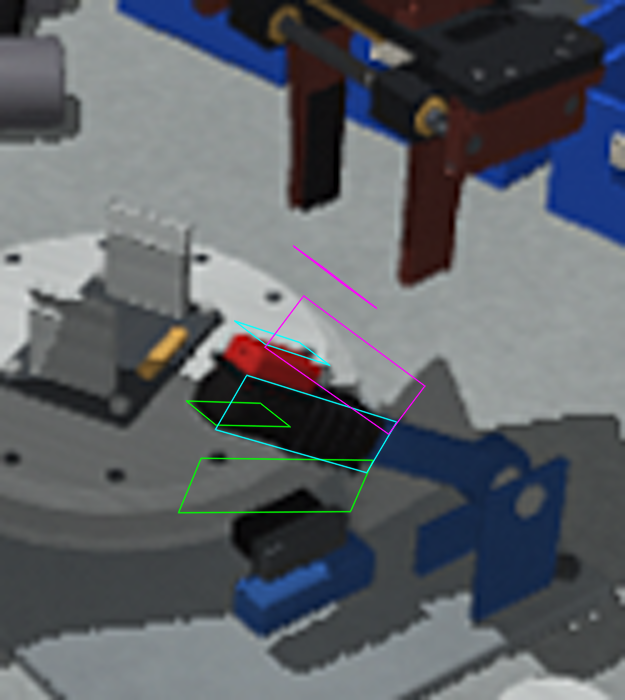

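>>> {"api": "apply_moves", "payload": {
  "commands": [
    [[-0.006, 0.06, 0, -0.06], [-0.014, 0.12, 0, -0.06], [-0.022, 0.18, 0, -0.06], [-0.029, 0.24, 0, -0.06], [-0.029, 0.25, -0.05, -0.06], [-0.029, 0.25, -0.11, -0.06], [-0.029, 0.25, -0.155, -0.06], [-0.029, 0.25, -0.157, -0.06]]
  ],
  "gripper": 0.0
}}

```text
t: 10.32
ee_pos: [510.2, -32.8, 259.4]
orientation: [0.194, 1.57, -0.194]
ft_force: [0.3, 0.0, 0.6]
width: 0.4
```

```bash
python3 - <<'E'
from h import *
o=readout.get_obs(); print(np.round(o['ee_pos'],1),np.round(o['ft_force'],1),o['width'],o['t'])
e=o['ee_pos']
P=[(rect(585,-97.8,np.arctan2(21.3,-84),73,103,-6,6,110),(0,255,0)),(rect(e[0],e[1],1.321,-13.5,13.5,-10,10,e[2]-182),(255,0,255))]
for nm,roi,s in(('top',(280,180,100,95),6),('side',(275,190,125,100),6)):
    d=viewer.get_image(nm); overlay(d,P,roi,s,'ov3_'+nm)
E
```

```text
[510.2 -32.8 259.4] [0.3 0.  0.6] 0.4459900423259533 10.325
```

View pics/ov3_side.png

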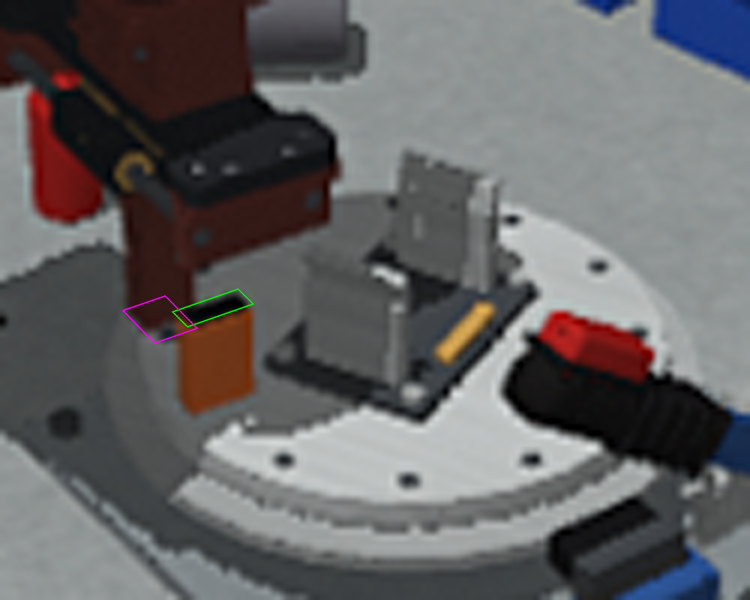

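>>> {"api": "apply_moves", "payload": {
  "commands": [
    [[-0.002, -0.0078, 0, 0], [-0.004, -0.0155, 0, 0], [-0.005, -0.0194, 0, 0], [-0.0055, -0.0213, 0, 0], [-0.0055, -0.0213, 0, 0]]
  ]
}}

```text
t: 11.05
ee_pos: [506.2, -54.5, 262.7]
orientation: [0.194, 1.562, -0.194]
ft_force: [-0.4, 0.7, -0.0]
width: 0.6
```

>>> {"api": "apply_moves", "payload": {
  "commands": [
    [[-0.0003, -0.001, 0, 0], [-0.0005, -0.0019, 0, 0], [-0.0005, -0.0019, 0, 0]]
  ]
}}

```text
t: 11.42
ee_pos: [505.7, -56.2, 262.5]
orientation: [0.194, 1.562, -0.194]
ft_force: [0.0, -0.4, -0.1]
width: 0.4
```

>>> {"api": "apply_moves", "payload": {
  "commands": [
    [[-0.0003, -0.001, 0, 0], [-0.0005, -0.0019, 0, 0], [-0.0005, -0.0019, 0, 0]]
  ]
}}

```text
t: 11.8
ee_pos: [505.2, -58.2, 262.6]
orientation: [0.194, 1.562, -0.194]
ft_force: [-0.1, 0.0, -0.6]
width: 0.5
```

>>> {"api": "apply_moves", "payload": {
  "commands": [
    [[-0.0003, -0.001, 0, 0], [-0.0005, -0.0019, 0, 0], [-0.0005, -0.0019, 0, 0]]
  ]
}}

```text
t: 12.18
ee_pos: [504.7, -60.1, 262.6]
orientation: [0.194, 1.562, -0.194]
ft_force: [0.3, 1.2, -0.1]
width: 0.3
```

>>> {"api": "apply_moves", "payload": {
  "commands": [
    [[-0.0002, -0.001, 0, 0], [-0.0002, -0.001, 0, 0], [-0.0002, -0.001, 0, 0]]
  ]
}}

```text
t: 12.55
ee_pos: [504.6, -60.5, 262.6]
orientation: [0.195, 1.562, -0.193]
ft_force: [0.8, 5.1, -0.4]
width: 0.6
```

>>> {"api": "apply_moves", "payload": {
  "commands": [
    [[-0.0001, -0.0006, 0, 0], [-0.0002, -0.0009, 0, 0], [-0.0002, -0.0009, 0, 0], [-0.0002, -0.0009, 0, 0]]
  ]
}}

```text
t: 13.05
ee_pos: [504.5, -60.9, 262.6]
orientation: [0.196, 1.562, -0.193]
ft_force: [1.6, 11.4, 1.2]
width: 0.4
```

>>> {"api": "apply_moves", "payload": {
  "commands": [
    [[0.005, 0.02, 0, 0], [0.005, 0.03, 0.04, -0.15], [0.004, 0.07, 0.09, -0.33], [0, 0.13, 0.1, -0.51], [-0.005, 0.19, 0.1, -0.69], [-0.01, 0.25, 0.1, -0.87], [-0.015, 0.31, 0.1, -1.05], [-0.019, 0.365, 0.1, -1.23]]
  ],
  "gripper": 0.0
}}

```text
t: 14.05
ee_pos: [486.2, 291.7, 362.7]
orientation: [1.106, 1.272, -1.106]
ft_force: [0.7, -0.2, -0.3]
width: 0.6
```

>>> {"api": "apply_moves", "payload": {
  "commands": [
    [[0, 0.04, 0, -0.18], [0, 0.04, -0.03, -0.36], [0, 0.04, -0.06, -0.41], [0, 0.04, -0.06, -0.41]]
  ],
  "gripper": 0.076
}}

```text
t: 14.55
ee_pos: [485.7, 329.5, 300.5]
orientation: [1.396, 1.073, -1.405]
ft_force: [-0.4, 0.0, 0.9]
width: 36.8
```

```bash
cat > tr.py <<'E'
from h import *
import sys
tag,hx,hy,hyaw=sys.argv[1],*map(float,sys.argv[2:5])
o=readout.get_obs(); R=cv2.Rodrigues(np.array(o['orientation']))[0]
print(np.round(o['ee_pos'],1),'psi',np.arctan2(R[1,1],R[0,1]),np.round(o['ft_force'],1),o['width'],o['t'])
e=o['ee_pos'];ps=np.arctan2(R[1,1],R[0,1])
w=o['width']/2
P=[(rect(hx,hy,hyaw,-30,30,-22,22,50),(0,255,0)),(rect(e[0],e[1],ps,-w,w,-10,10,e[2]-182),(255,0,255)),(rect(e[0],e[1],ps,-w-13.5,w+13.5,-10,10,e[2]-182),(255,0,255))]
for nm,roi,s in(('top',(140,215,130,90),6),('side',(160,165,110,90),7)):
    d=viewer.get_image(nm); overlay(d,P,roi,s,f'tr{tag}_'+nm)
E
python3 tr.py 1 485 343 -.315
```

```text
[485.7 329.5 300.5] psi -0.2637282392284182 [-0.4  0.   0.9] 36.820838232169635 14.55
```

View pics/tr1_top.png

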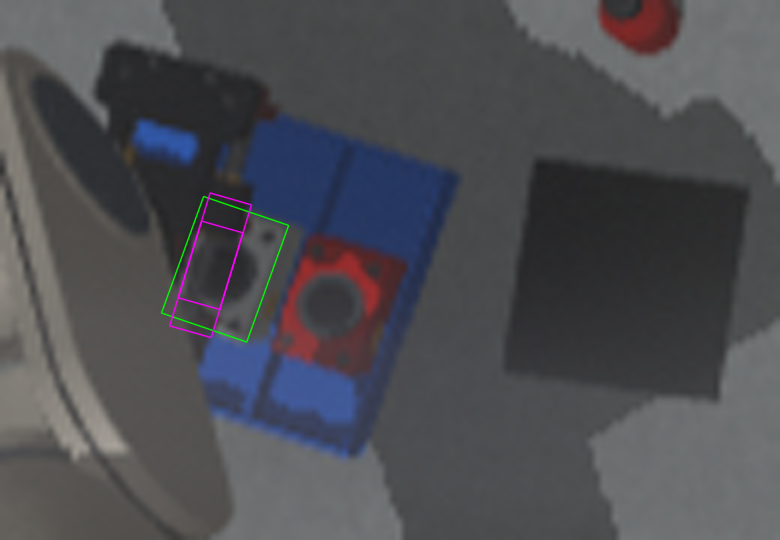

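View pics/tr1_side.png

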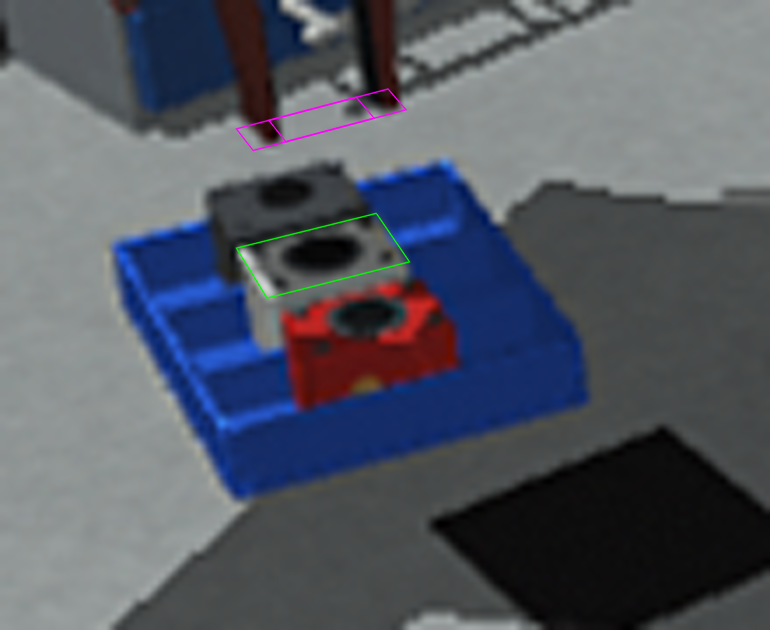

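>>> {"api": "apply_moves", "payload": {
  "commands": [
    [[0, 0, 0, 0], [0, 0, 0, 0], [0, 0, 0, 0]]
  ]
}}

```text
t: 15.02
ee_pos: [486.8, 329.9, 303.3]
orientation: [1.402, 1.072, -1.4]
ft_force: [-1.2, 1.0, -0.4]
width: 74.5
```

```bash
python3 tr.py 2 485 342.5 -.315
```

```text
[486.8 329.9 303.3] psi -0.2646912673873875 [-1.2  1.  -0.4] 74.47871131899574 15.025
```

View pics/tr2_side.png

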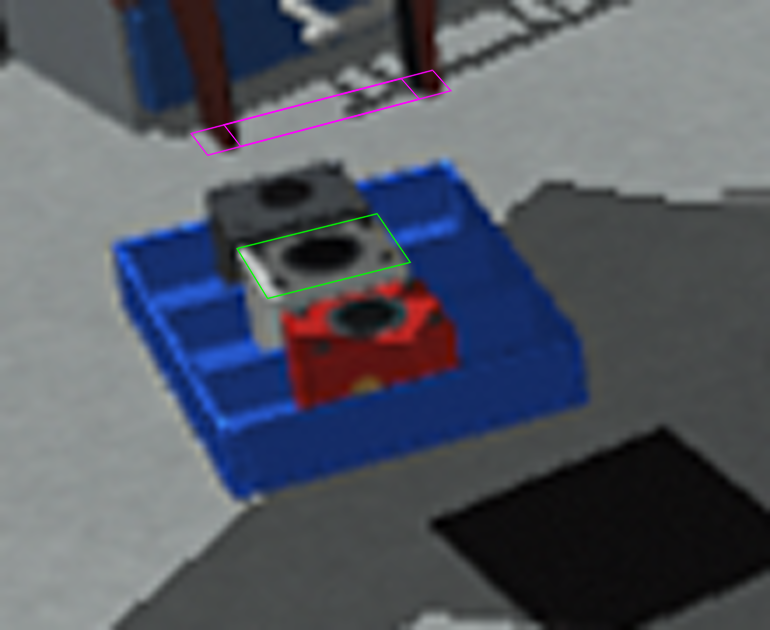

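View pics/tr2_top.png

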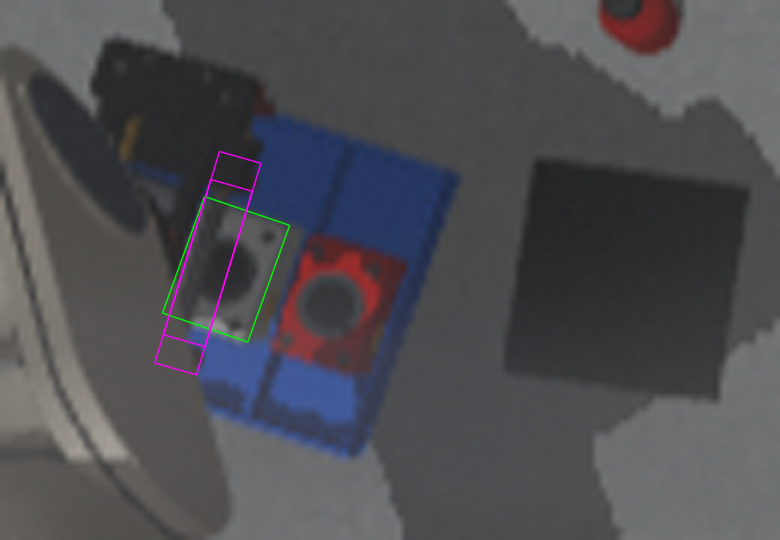

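>>> {"api": "apply_moves", "payload": {
  "commands": [
    [[-0.002, 0.012, -0.02, -0.05], [-0.002, 0.012, -0.05, -0.05], [-0.002, 0.012, -0.08, -0.05], [-0.002, 0.012, -0.1, -0.05], [-0.002, 0.012, -0.108, -0.05], [-0.002, 0.012, -0.108, -0.05]]
  ]
}}

```text
t: 15.88
ee_pos: [484.7, 342.0, 194.5]
orientation: [1.437, 1.044, -1.437]
ft_force: [1.0, 0.5, -0.2]
width: 76.0
```

```bash
python3 tr.py 3 485 342.5 -.315
```

```text
[484.7 342.  194.5] psi -0.3146616197974185 [ 1.   0.5 -0.2] 75.95118854778713 15.875
```

View pics/tr3_side.png

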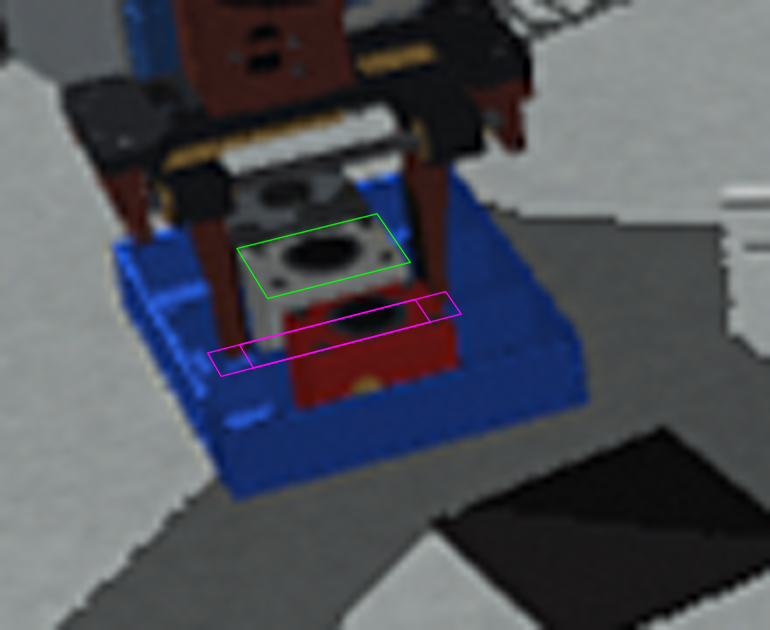

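>>> {"api": "apply_moves", "payload": {
  "commands": [
    [[0, 0, 0, 0], [0, 0, 0, 0], [0, 0, 0, 0]]
  ],
  "gripper": 0.0
}}

```text
t: 16.35
ee_pos: [484.7, 342.1, 195.3]
orientation: [1.438, 1.044, -1.437]
ft_force: [-1.1, -0.7, 5.0]
width: 60.0
```

>>> {"api": "apply_moves", "payload": {
  "commands": [
    [[0, 0, 0.015, 0], [0, 0, 0.04, 0], [0, 0, 0.08, 0], [0, 0, 0.1, 0]]
  ]
}}

```text
t: 16.85
ee_pos: [484.8, 342.1, 296.8]
orientation: [1.439, 1.043, -1.435]
ft_force: [0.1, -0.1, -5.1]
width: 60.3
```

>>> {"api": "apply_moves", "payload": {
  "commands": [
    [[-0.002, -0.04, 0, 0.1], [-0.005, -0.08, 0, 0.25], [-0.009, -0.12, 0, 0.42], [-0.013, -0.16, 0, 0.55], [-0.013, -0.189, -0.02, 0.595], [-0.013, -0.189, -0.05, 0.595], [-0.013, -0.189, -0.08, 0.595], [-0.013, -0.189, -0.095, 0.595]]
  ]
}}

```text
t: 17.85
ee_pos: [471.1, 152.6, 198.3]
orientation: [0.999, 1.33, -1.002]
ft_force: [0.1, 0.3, -4.3]
width: 59.5
```

>>> {"api": "apply_moves", "payload": {
  "commands": [
    [[0, 0, -0.003, 0], [0, 0, -0.004, 0], [0, 0, -0.004, 0]]
  ]
}}

```text
t: 18.23
ee_pos: [472.0, 153.1, 196.4]
orientation: [1.001, 1.328, -0.999]
ft_force: [0.5, -0.0, -5.1]
width: 60.0
```

>>> {"api": "apply_moves", "payload": {
  "commands": [
    [[0, 0, -0.001, 0], [0, 0, -0.0015, 0], [0, 0, -0.0015, 0]]
  ]
}}

```text
t: 18.6
ee_pos: [471.9, 153.0, 195.3]
orientation: [1.001, 1.328, -0.999]
ft_force: [-2.1, -0.5, 7.5]
width: 59.8
```

>>> {"api": "apply_moves", "payload": {
  "commands": [
    [[0, 0, 0, 0], [0, 0, 0, 0], [0, 0, 0.03, 0], [0, 0, 0.07, 0], [0, 0, 0.08, 0.17], [0, 0, 0.08, 0.35], [0, 0, 0.08, 0.53], [0, 0, 0.08, 0.71]]
  ],
  "gripper": 0.078
}}

```text
t: 19.6
ee_pos: [471.6, 152.9, 274.2]
orientation: [0.45, 1.523, -0.45]
ft_force: [0.0, -0.7, -0.5]
width: 78.3
```

>>> {"api": "apply_moves", "payload": {
  "commands": [
    [[0, 0, 0, 0.17], [0, 0, 0, 0.34], [0, 0, 0, 0.51], [0, 0, 0, 0.68], [0, 0, 0, 0.85], [0, 0, 0, 0.86], [0, 0, 0, 0.86]]
  ],
  "gripper": 0.068
}}

```text
t: 20.48
ee_pos: [471.6, 152.9, 274.1]
orientation: [-0.217, 1.56, 0.217]
ft_force: [0.8, 0.5, -0.6]
width: 68.0
```

```bash
sed -e 's/(140,215,130,90),6/(210,220,80,90),7/' -e 's/(160,165,110,90),7/(205,165,90,90),8/' tr.py > mt.py; python3 mt.py m1 472 153 .28
```

```text
[471.6 152.9 274.1] psi 1.8472436816406124 [ 0.8  0.5 -0.6] 67.95394714559345 20.475
```

View pics/trm1_side.png

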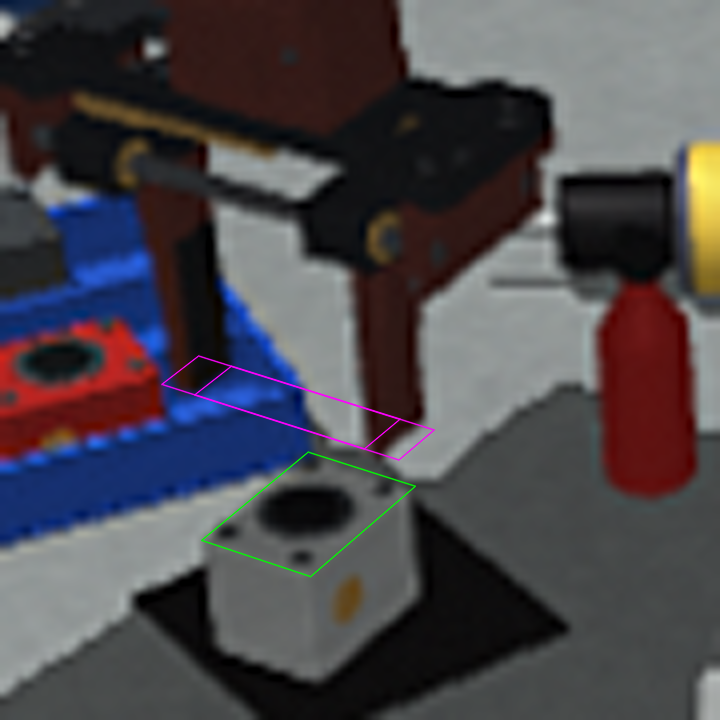

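View pics/trm1_top.png

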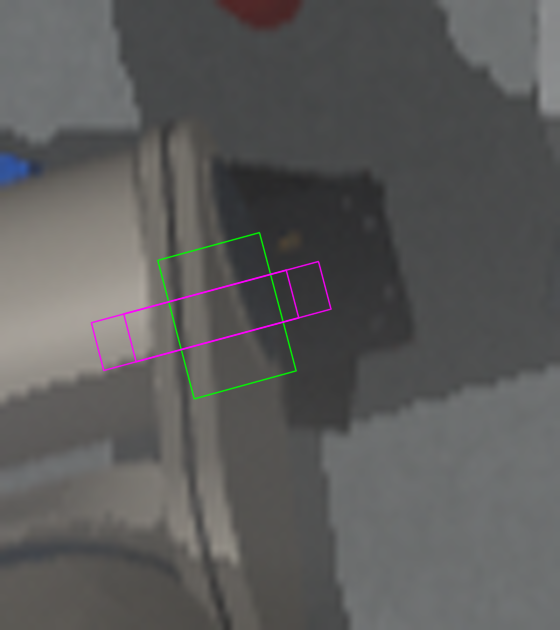

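>>> {"api": "apply_moves", "payload": {
  "commands": [
    [[0, 0, -0.03, 0], [0, 0, -0.06, 0], [0, 0, -0.073, 0], [0, 0, -0.074, 0], [0, 0, -0.074, 0]]
  ]
}}

```text
t: 21.2
ee_pos: [472.0, 153.0, 200.7]
orientation: [-0.219, 1.559, 0.219]
ft_force: [-0.2, 0.2, 1.1]
width: 68.2
```

>>> {"api": "apply_moves", "payload": {
  "commands": [
    [[0, 0, 0, 0], [0, 0, 0, 0], [0, 0, 0, 0], [0, 0, 0, 0]]
  ],
  "gripper": 0.0
}}

```text
t: 21.7
ee_pos: [471.7, 153.2, 200.6]
orientation: [-0.219, 1.559, 0.22]
ft_force: [-1.0, 2.8, 6.4]
width: 43.8
```

>>> {"api": "apply_moves", "payload": {
  "commands": [
    [[0, 0, 0.03, 0], [0, 0, 0.08, 0], [0.01, -0.02, 0.13, 0], [0.03, -0.07, 0.145, 0], [0.055, -0.12, 0.145, 0], [0.08, -0.175, 0.145, 0], [0.1, -0.22, 0.145, 0], [0.113, -0.2515, 0.145, 0]]
  ]
}}

```text
t: 22.7
ee_pos: [584.7, -100.8, 344.2]
orientation: [-0.218, 1.561, 0.218]
ft_force: [-0.0, -0.3, -4.7]
width: 43.7
```

>>> {"api": "apply_moves", "payload": {
  "commands": [
    [[0, 0, 0, 0], [0, 0, 0, 0]]
  ]
}}

```text
t: 22.95
ee_pos: [583.9, -98.3, 344.2]
orientation: [-0.219, 1.562, 0.22]
ft_force: [0.2, 0.0, -4.6]
width: 44.0
```

```bash
cat > ns.py <<'E'
from h import *
import sys
tag,cx,cy,yaw=sys.argv[1],*map(float,sys.argv[2:5])
o=readout.get_obs(); R=cv2.Rodrigues(np.array(o['orientation']))[0]; ps=np.arctan2(R[1,1],R[0,1])
e=o['ee_pos'];print(np.round(e,1),'psi',ps,np.round(o['ft_force'],1),o['width'],o['t'])
zb=e[2]-196.6
P=nestpolys(cx,cy,yaw)[:4]
for z in(zb,zb+46): P.append((rect(e[0],e[1],ps-np.pi/2,-30,30,-22,22,z),(0,255,255)))
for nm,roi,s in(('top',(280,180,100,95),7),('side',(285,180,115,95),6.5)):
    d=viewer.get_image(nm); overlay(d,P,roi,s,f'ns{tag}_'+nm)
E
python3 ns.py 1 585 -98 .28
```

```text
[583.9 -98.3 344.2] psi 1.8499465394591725 [ 0.2  0.  -4.6] 43.95199756386473 22.95
```

View pics/ns1_side.png

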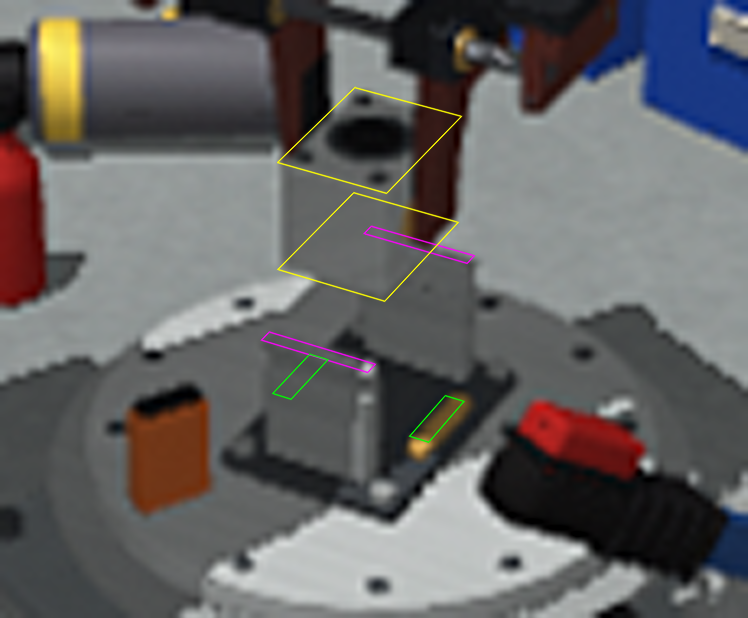

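View pics/ns1_top.png

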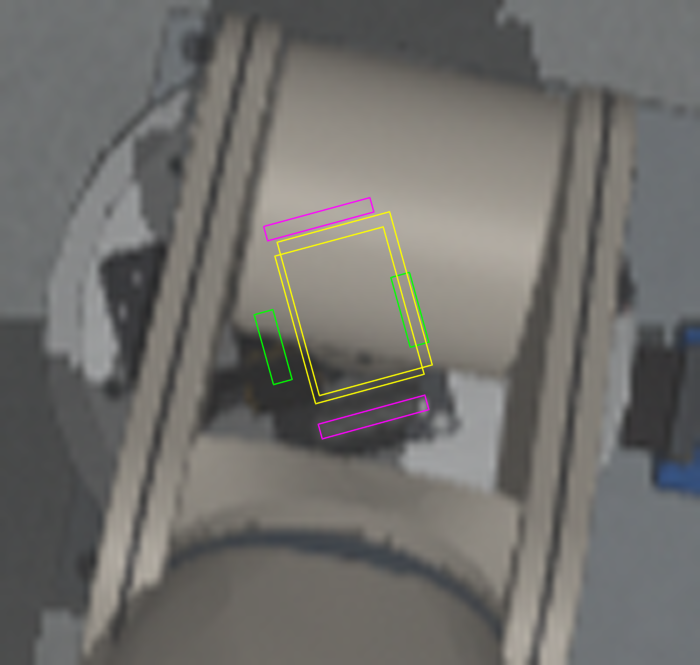

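```bash
python3 - <<'E'
from h import *
d=viewer.get_image('side'); d=dict(d); d['color']=cv2.imread('pics/side0.png')[:,:,::-1]
t=viewer.get_image('top'); t=dict(t); t['color']=cv2.imread('pics/top0.png')[:,:,::-1]
def polys(cx,cy,yaw,L=20):
    P=[]
    for s in(-1,1):
        a,b=sorted((s*25.3,s*33.3))
        for z in(72,78): P.append((rect(cx,cy,yaw,-L,L,a,b,z),(0,255,0)))
        a,b=sorted((s*38,s*44)); P.append((rect(cx,cy,yaw,a,b,-22,22,124),(255,0,255)))
        a,b=sorted((s*33.5,s*44)); P.append((rect(cx,cy,yaw,a,b,-22,22,72),(255,0,255)))
    return P
overlay(d,polys(585,-98.5,.28),(315,210,55,45),14,'bs')
overlay(t,polys(585,-98.5,.28),(305,195,50,55),11,'bt')
E
```

```text
(no output)
```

View pics/bs.png

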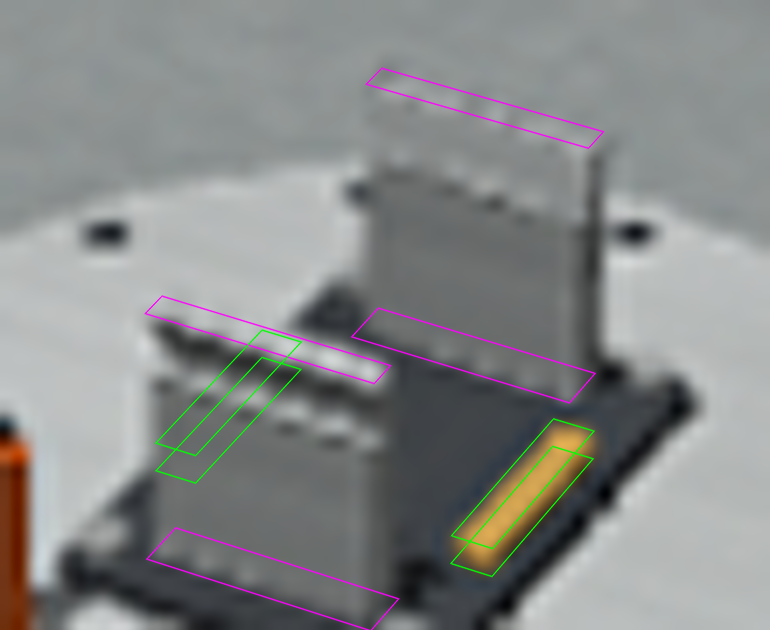

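View pics/bt.png

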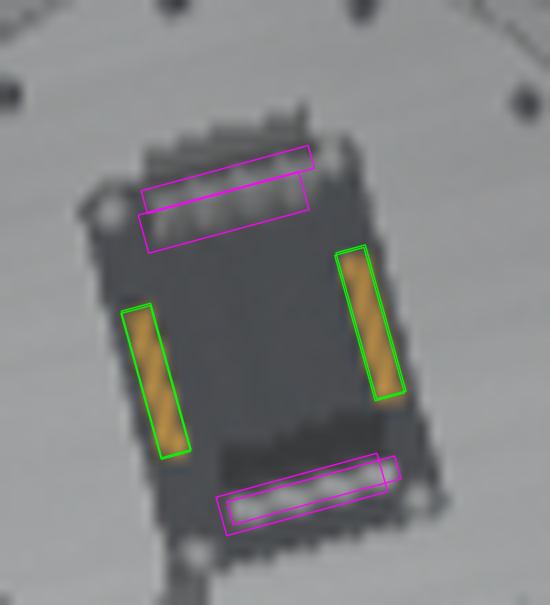

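```bash
python3 - <<'E'
from h import *
o=readout.get_obs();e=o['ee_pos'];d=viewer.get_image('side')
zb=e[2]-196.6
overlay(d,[(rect(e[0],e[1],.279,-30,30,-22,22,z),(0,255,255)) for z in(zb,zb+46)],(320,185,45,45),14,'hs')
E
```

```text
(no output)
```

View pics/hs.png

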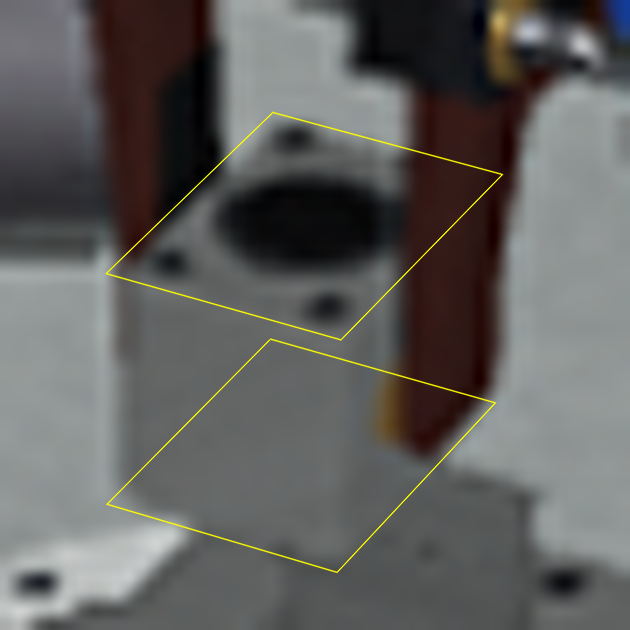

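>>> {"api": "apply_moves", "payload": {
  "commands": [
    [[0.001, -0.0002, -0.015, 0], [0.001, -0.0002, -0.025, 0], [0.001, -0.0002, -0.035, 0], [0.001, -0.0002, -0.045, 0], [0.001, -0.0002, -0.055, 0], [0.001, -0.0002, -0.063, 0], [0.001, -0.0002, -0.063, 0]]
  ]
}}

```text
t: 24.08
ee_pos: [585.4, -98.7, 281.3]
orientation: [-0.219, 1.561, 0.22]
ft_force: [0.6, 0.3, -5.2]
width: 44.0
```

>>> {"api": "apply_moves", "payload": {
  "commands": [
    [[0, 0, -0.003, 0], [0, 0, -0.005, 0], [0, 0, -0.007, 0], [0, 0, -0.009, 0], [0, 0, -0.009, 0]]
  ]
}}

```text
t: 24.7
ee_pos: [585.5, -98.8, 272.9]
orientation: [-0.219, 1.56, 0.219]
ft_force: [-0.7, -0.1, -4.2]
width: 43.9
```

>>> {"api": "apply_moves", "payload": {
  "commands": [
    [[0, 0, -0.0015, 0], [0, 0, -0.003, 0], [0, 0, -0.003, 0]]
  ]
}}

```text
t: 25.08
ee_pos: [585.5, -98.8, 269.9]
orientation: [-0.219, 1.56, 0.219]
ft_force: [0.4, 1.2, -5.5]
width: 43.8
```

>>> {"api": "apply_moves", "payload": {
  "commands": [
    [[0, 0, -0.001, 0], [0, 0, -0.0015, 0], [0, 0, -0.0015, 0]]
  ]
}}

```text
t: 25.45
ee_pos: [585.6, -98.8, 268.6]
orientation: [-0.219, 1.56, 0.219]
ft_force: [-0.3, -0.9, -3.6]
width: 44.3
```

>>> {"api": "apply_moves", "payload": {
  "commands": [
    [[0, 0, -0.0007, 0], [0, 0, -0.0007, 0], [0, 0, -0.0007, 0]]
  ]
}}

```text
t: 25.82
ee_pos: [585.6, -98.8, 268.6]
orientation: [-0.219, 1.559, 0.219]
ft_force: [-3.9, -0.1, 5.7]
width: 43.7
```

>>> {"api": "apply_moves", "payload": {
  "commands": [
    [[0, 0, 0, 0], [0, 0, 0, 0], [0, 0, 0.01, 0], [0, 0, 0.05, 0], [0, 0, 0.1, 0], [0, 0, 0.13, 0]]
  ],
  "gripper": 0.065
}}

```text
t: 26.58
ee_pos: [586.0, -98.9, 401.2]
orientation: [-0.22, 1.556, 0.218]
ft_force: [-0.5, 0.3, 0.4]
width: 64.7
```

```bash
python3 - <<'E'
from h import *
o=readout.get_obs();e=o['ee_pos'];d=viewer.get_image('side');print(e,o['t'])
P=[(rect(585.3,-98.6,.28,-30,30,-22,22,z),(0,255,255)) for z in(118,)]
P+=nestpolys(585,-98.5,.28)[:4]
overlay(d,P,(310,200,65,55),11,'seat')
for c in('side','top'):print([(np.round(x['position'],1),x['conf']) for x in models.place_of(c,'housing')[:2]])
E
python3 fit.py 355,225,40,45
```

```text
[585.99482551 -98.85606789 401.15303421] 26.575
[(array([588.8, -97.6,  74.4]), 0.66)]
[(array([587.7, -97.6, 147.5]), 0.43)]
rest [355.51412429 291.82485876] [346 285  20  15 177] (array([355.46426098, 291.73324607]), array([344.4181 , 282.95596], dtype=float32), array([366.63098, 300.61252], dtype=float32), 234.66633220016956)
now [373.93333333 246.74166667] [365 242  19  11 120]
theta 0.61 0.18443530806151337 (array([373.74073144, 246.76685331]), array([362.58704, 239.51503], dtype=float32), array([384.99338, 253.90758], dtype=float32), 175.52934776898474)
```

View pics/seat.png

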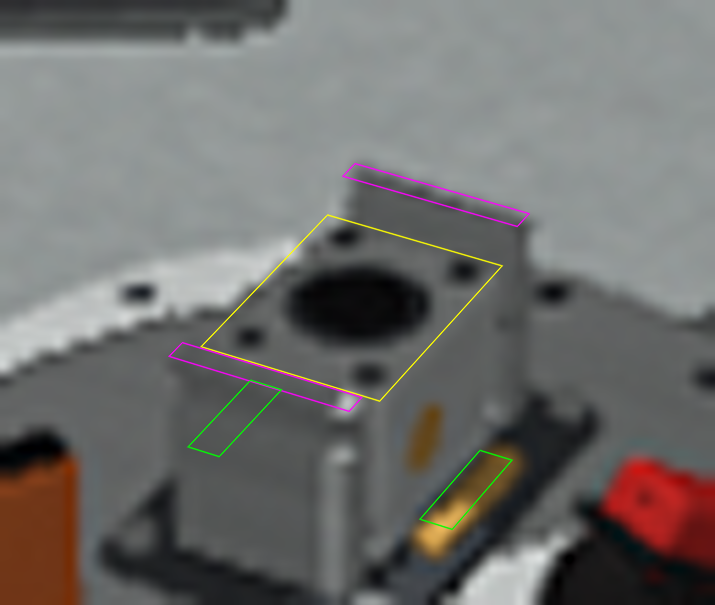

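>>> {"api": "apply_moves", "payload": {
  "commands": [
    [[0, 0, 0.03, 0], [-0.02, -0.045, 0.03, -0.12], [-0.04, -0.09, 0.03, -0.24], [-0.06, -0.14, 0.03, -0.36], [-0.0737, -0.1787, 0.03, -0.466], [-0.0737, -0.1787, 0.03, -0.466], [-0.0737, -0.1787, 0.015, -0.466], [-0.0737, -0.1787, 0.015, -0.466]]
  ],
  "gripper": 0.0
}}

```text
t: 27.78
ee_pos: [511.7, -276.1, 410.5]
orientation: [0.147, 1.57, -0.143]
ft_force: [-0.9, -0.3, -0.0]
width: 0.5
```

```bash
python3 - <<'E'
from h import *
o=readout.get_obs();e=o['ee_pos'];d=viewer.get_image('side');R=cv2.Rodrigues(np.array(o['orientation']))[0];ps=np.arctan2(R[1,1],R[0,1]);print(e,ps,o['width'],o['t'])
overlay(d,[(rect(e[0],e[1],ps,-13.5,13.5,-10,10,e[2]-182),(0,255,255))],(340,190,90,80),8,'btn')
E
```

```text
[ 511.72319351 -276.13118403  410.46295757] 1.3862532227652822 0.5403061966302689 27.775
```

View pics/btn.png

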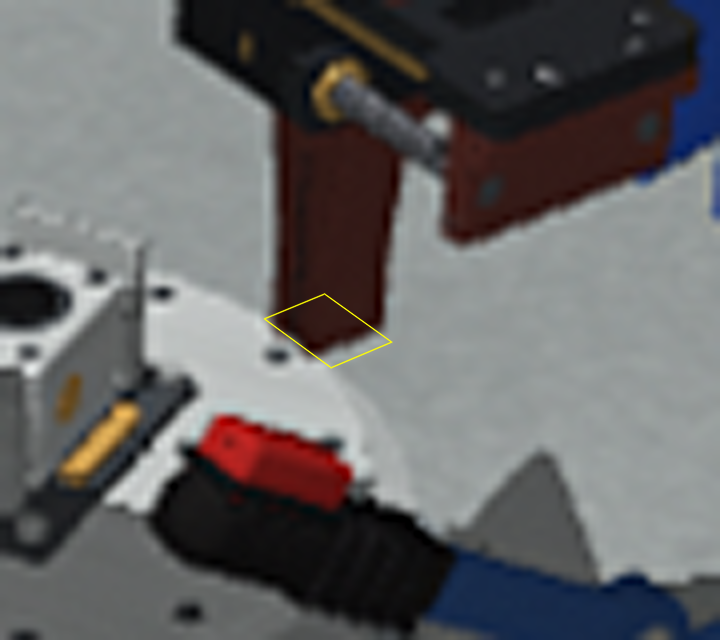

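>>> {"api": "apply_moves", "payload": {
  "commands": [
    [[-0.003, 0, -0.01, 0], [-0.006, 0, -0.018, 0], [-0.006, 0, -0.018, 0]]
  ]
}}

```text
t: 28.2
ee_pos: [505.5, -277.2, 394.0]
orientation: [0.147, 1.567, -0.146]
ft_force: [-0.7, 0.4, 0.0]
width: 0.6
```

>>> {"api": "apply_moves", "payload": {
  "commands": [
    [[-0.0015, 0.0003, -0.0022, 0], [-0.003, 0.0006, -0.0044, 0], [-0.003, 0.0006, -0.0044, 0]]
  ]
}}

```text
t: 28.58
ee_pos: [502.8, -276.9, 390.4]
orientation: [0.147, 1.566, -0.146]
ft_force: [0.0, -0.2, 0.4]
width: 0.4
```

>>> {"api": "apply_moves", "payload": {
  "commands": [
    [[-0.0005, 0.0009, -0.0027, 0], [-0.0033, 0.0014, -0.0068, 0], [-0.0166, 0.004, -0.0239, 0], [-0.0283, 0.0062, -0.0435, 0], [-0.0376, 0.0079, -0.0644, 0], [-0.0443, 0.0092, -0.0863, 0], [-0.0481, 0.0099, -0.105, 0], [-0.0489, 0.0101, -0.1116, 0]]
  ]
}}

```text
t: 29.58
ee_pos: [453.5, -266.6, 278.0]
orientation: [0.147, 1.567, -0.146]
ft_force: [-1.3, 1.0, 3.4]
width: 0.5
```

```bash
python3 lev.py p 0 0.24
```

```text
[ 453.5 -266.6  278. ] [-1.3  1.   3.4] 0.5135447492753998 29.575
lever_grip side [ 646. -453.   -3.] 0.73 theta -2.08
lever_grip top [ 529. -279.  148.] 0.72 theta 0.616
button_top side [ 455. -269.   94.] 0.52 theta -0.041
button_top top [ 503. -275.  202.] 0.59 theta 0.627
```

View pics/lev_p.png

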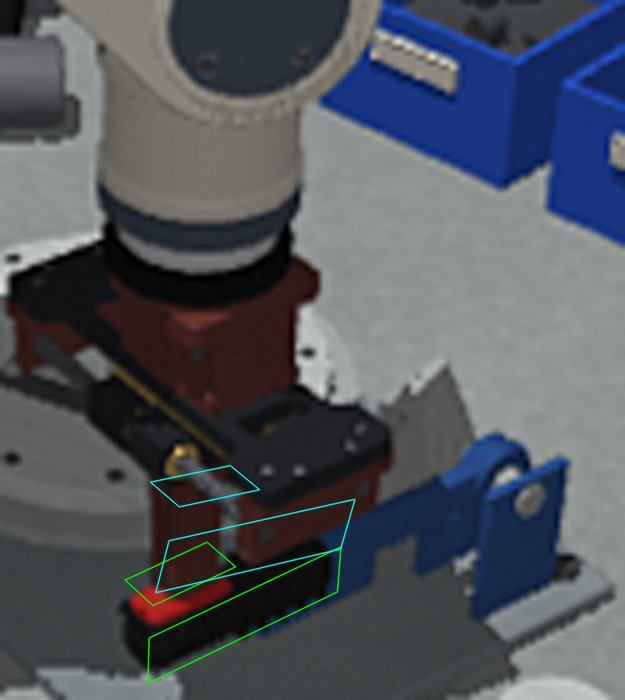

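>>> {"api": "apply_moves", "payload": {
  "commands": [
    [[0, 0, -0.0015, 0], [0, 0, -0.0015, 0], [0, 0, -0.0015, 0], [0, 0, -0.0015, 0]]
  ]
}}

```text
t: 30.32
ee_pos: [454.2, -266.8, 277.6]
orientation: [0.146, 1.565, -0.147]
ft_force: [-0.5, 1.0, 2.5]
width: 0.3
```

>>> {"api": "apply_moves", "payload": {
  "commands": [
    [[0, 0, 0.02, 0], [0, 0, 0.07, 0], [0, 0, 0.12, 0], [-0.02, 0.02, 0.15, 0], [-0.06, 0.05, 0.15, 0], [-0.06, 0.1, 0.15, 0], [-0.06, 0.1, 0.15, 0]]
  ]
}}

```text
t: 31.2
ee_pos: [393.3, -164.8, 427.5]
orientation: [0.144, 1.566, -0.144]
ft_force: [0.7, -0.7, 0.3]
width: 0.3
```

```bash
python3 lev.py q 0; python3 fit.py 330,260,70,55; python3 - <<'E'
from h import *
d=snap('side','fin_side'); t=snap('top','fin_top')
P=nestpolys(585,-98.5,.28)[:4]+[(rect(585,-98.5,np.arctan2(21.3,-84),73,103,-6,6,110),(0,255,0)),(rect(585,-98.5,.28,-30,30,-22,22,118),(0,255,255))]
overlay(d,P,(285,205,115,85),6.5,'fs'); overlay(t,P,(280,180,100,95),7,'ft')
E
```

```text
[ 393.3 -164.8  427.5] [ 0.7 -0.7  0.3] 0.2834517144607477 31.2
lever_grip side [ 508. -273.   74.] 0.63 theta -0.006
lever_grip top [ 529. -279.  148.] 0.72 theta 0.616
button_top side [ 453. -268.  105.] 0.68 theta 0.019
button_top top [ 503. -275.  202.] 0.59 theta 0.627
rest [355.51412429 291.82485876] [346 285  20  15 177] (array([355.46426098, 291.73324607]), array([344.4181 , 282.95596], dtype=float32), array([366.63098, 300.61252], dtype=float32), 234.66633220016956)
now [355.5 292. ] [346 285  20  15 186]
theta 0.0 0.17570984791055433 (array([355.46426098, 291.73324607]), array([344.4181 , 282.95596], dtype=float32), array([366.63098, 300.61252], dtype=float32), 234.66633220016956)
```

View pics/lev_q.png

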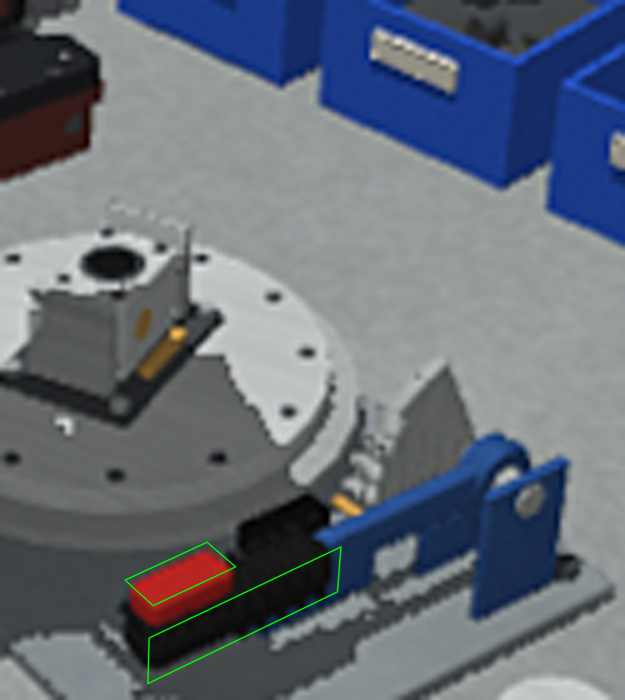

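View pics/ft.png

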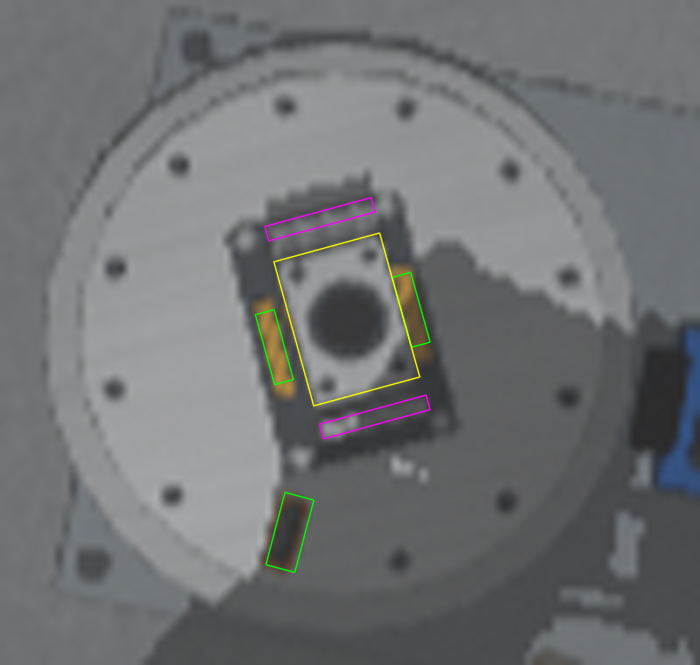

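View pics/fin_top.png

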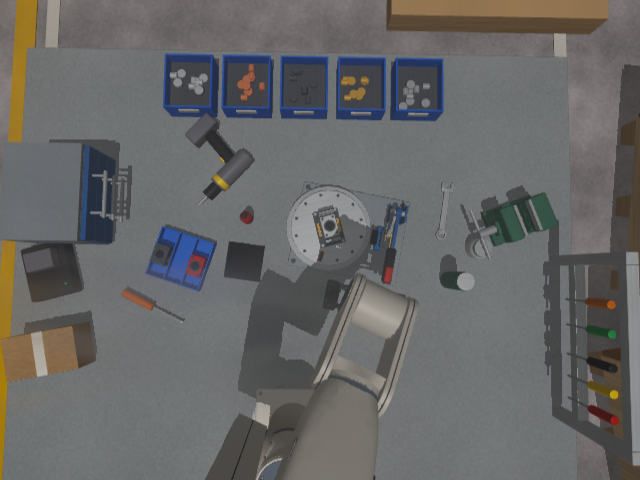

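Lever down with its button out; housing centred between cheeks (bore at (347,319) in the crop, overlay centre (347,320)); index grip unmoved; castings, bottle, driver and tools where they were. Handing in.

```bash
python3 -c "
from workcell import workorder
print(workorder.close_job())"
```

```text
the job is handed in; nothing more can be done
None
```

The housing is seated in the nest, the lever is fully down with its button out, and the job was handed in at about 31 s of the 72 s allowed.

- **Brake set:** I pulled the lever to about 0.685 rad and let go. The camera fit then put it at about 0.61 rad, which is the third notch.
- **Lock check:** I pushed the side of the index grip, and the wrist read about 11.5 N. The fingers gave under 1 mm and the table did not visibly turn.
- **Loading:** I took the housing from the tray across its 60 mm, stood it on the mat, took it again across its 44 mm and set it down in the nest. It reached the floor at the expected height.
- **Release:** I pressed the button and followed the lever down in one move.

Last checks:
- The side camera puts the lever at about 0 rad with its button out.
- The housing sits within about 1–2 mm of the nest centre in both views. One trained-network report, low confidence and from the top camera, put it about 75 mm too high. The pictures and the force when it touched down disagree with that.
- The index grip lines up with its starting position. The castings, driver, bottle, can and tools look unmoved in the last top view; the jar was not compared closely.
- I could not read the button travel or the lever angle directly. That the button was pressed more than 4 mm is inferred from the lever coming down and about 3 N at the wrist.

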